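Set up the outfeed roller rest and lock it at the mark

ROBOT

A 7-joint arm with a two-finger parallel gripper is mounted at the origin on a cart in front of the work surface, level with it; the furniture and walls round the work are solid. World frame = base frame: x ahead of the robot, y to its left, z up, the work surface at z = 0. Lengths are in m, angles in rad, forces in N, time in s.
With the tool pointing down it reaches from about 0.425 to 0.8 m from the base axis. Payload 8.3 kg.
Tool frame: the origin (TCP) lies at the very end of the fingers, on their centre line; the grasp point (between the pads) lies 19 mm behind it; z points along the fingers, x is the direction in which the jaws open and shut, and the axes are right-handed (so a half turn about z gives the same grasp; the last joint's range is limited). The gripper opens to 85 mm and grips with 20 to 120 N. Pads are 22 mm wide; open, the fingers measure 114 mm over their backs; the gripper's body (76 mm by 85 mm) begins 54 mm behind the grasp point. The pads swing forward as they close: fully open they stand 13 mm farther back than shut.
Start: joints at [-1.32, 0.383, 0.016, 1.37, -0.006, 1.388, -0.046], TCP at [0.193, 0.594, 0.231] pointing down, gripper open.
Joint ranges: [-2.95, 2.95], [-0.25, 2.06], [-1.52, 1.56], [0.18, 2.33], [-1.44, 4.58], [0.02, 2.06], [-3.01, 3.01]. Speed limits (rad/s): [2.39, 2.39, 3.01, 3.01, 3.14, 3.14, 3.14].

INTERFACE

Orientations are given as a unit quaternion [x, y, z, w].
In Python, from plant import arm gives the robot as it stands. The module is installed in compiled form; this text tells all that it offers.
- The arm moves only by the shell command python3 -m creep 'ROWS'. ROWS is JSON, a list of rows, each an object with "gripper": the finger opening in mm, from 0 to 85.4; "translation": the shift along the world's x, y, z in mm, a list of three; "rot": the turn, a rotation vector about the world's x, y, z in rad, a list of three. In form: [{"gripper": gripper, "translation": [tx, ty, tz], "rot": [wx, wy, wz]}, ...]. A call has exactly 10 rows; each row shifts and turns the pose as measured when the row begins; what a row does not reach is not made up. A row lasts 1/8 s, in which the tool goes at most 62.5 mm and 10.7 degrees, less where a joint would pass 70% of its speed; a pose out of reach is approached as far as the arm can. A call is refused whole if a number of a shift passes 62.5 or a number of a turn 0.188, either way. A call with a gripper value outside its range is refused whole. The fingers move at their own pace and stop on an object; the grip force is fixed at half the most. Time passes only in rows, so rows that do not move let the fingers close, or fill a call up. It gives the time, the measured TCP pose, the force and the opening at its end, in the units of the state.
- arm.state(): the state, without advancing time (a new reading comes with each control period).
- arm.get_image(name): name is "side" or "top"; returns a dict with "image" (420x560x3 uint8, red, green, blue), "intrinsics" (3x3 intrinsics, pixels), "T" (4x4, takes a point from camera to world coordinates). Camera axes: x right, y down, z forward; pixel columns grow to the right and rows downward; lengths in m; the calibration is good to about 2 mm. A picture is of the moment at which its call begins. There is no depth.
- arm.finish_job(): hands the job in, once; it reports no verdict.
Trained networks look in a picture, given as the dict that the camera call returned (one of the last four; its "shot" number tells which), for a name from the list of things; names that differ only in an ending like _2 or _b are one class to them, and where a whole thing is asked for, a point or a joint stands for the part that bears it (a point fixed in the world has none). Each returns a list of dicts, best first, with "p" (0 to 1); they miss things now and then, are a little off and sometimes report something else, mostly with a low value. They report only what shows in the picture. A call takes as long as a camera call.
- arm.trace(picture, query): "pixels" (420x560 bool, what is visible of it) and "bbox" ([left, top, right, bottom] in pixels, round what is visible of it).
The state is a dict: "time_s": time; "joint_positions": joint angles; "qd": joint speeds; "joint_efforts": joint torques, N m; "tool_pos": TCP position; "ee_rot": TCP orientation; "ft_force": force on the tool from outside, world axes, zero at the start; "wrist_torque": the same for the moment, N m; "gripper_width": finger opening in m.
Only numpy, scipy, OpenCV 4.12 (cv2) and the standard library are available. Lean on these libraries where they do the work, as an engineer would, in place of code of your own. Each camera call takes 0.05 s, during which the arm holds its last target.

TASK

Set up the roller rest for the bag sealer: take the grey roller out of the wooden rack and lay it in the two V notches on top of the blue stand. Then take hold of the orange tab of the stand's cam lever, lift the sliding leg by it until the brass pointer is level with the red marker on the scale, and, keeping the leg at that height, swing the lever counter-clockwise (seen from above) until it is fully closed. Finish while still holding the lever tab with the pointer level with the marker and the roller lying in its notches; leave the tape dispenser, pen, pencil and blue piece alone.

Things in the scene. Friction and masses are not known exactly. Their poses are not given: they have to be found in the camera images.
- roller_center (a point): centre of the loose roller (0.10 to 0.21 kg): grey plastic body 28 mm diameter and 96 mm long, with a steel journal 14 mm diameter and 20 mm long at each end (136 mm overall). Its y axis is the roller's long axis (it may be spun about it). At the start the roller lies level in the rack.
- rack: fixed light wooden rack, board 60 x 146 x 10 mm, origin under its centre; two V notches at y = +-58 mm (10 mm thick, 18 mm high, standing up to 19 mm either side of the axis) carry the journals with the roller axis 47 mm above the table, along the rack's y axis. Between the notches the roller body is free, its underside 23 mm above the board.
- roller: the loose roller itself; same place and axes as roller_center
- stand: fixed roller stand: grey base plate 150 x 200 x 12 mm, upright square tube 38 mm, white scale 24 mm wide at y = +94 mm, 227 mm high. Origin on the table under the leg's axis; the lever is on the -x side, z up. The leg slides up out of the tube and carries a blue head with two V notches, pointer and lever.
- cradle (a point): where roller_center belongs: midway between the stand's two V notches, on a seated roller's axis (along y). 170 mm above the table with the leg down; moves with the leg. Notches at y = +-58 mm, 10 mm thick (5 mm end play for the roller body), 90 degree V, sides reach 8 mm above the seated axis and 17 mm either side. The yoke below (22 mm wide) has its top 41 mm below the axis.
- leg (a joint): height of the sliding leg, m: 0 = fully down (start), grows upward, stop at 0.09. The leg, with head and roller about 0.6 kg, sinks under its own weight when not held, and the lever does not carry it: keep holding. Friction 1.5 N.
- pointer (a point): tip of the brass pointer on the leg, beside the scale; 123 mm above the table with the leg down
- mark (a point): height line of the red marker clip on the white scale (line 3 mm high), at the same x, y as the pointer; 35 to 72 mm above the pointer's lowest place. The leg is at its length mark when pointer and mark have the same z.
- cam_lever (a joint): angle of the cam lever about its upright pivot, rad: 0 = open (arm points along the stand's -x), grows counter-clockwise seen from above, 1.2 = fully closed at its stop. Friction 0.12 N m holds it where it is left; starts 0 to 0.15.
- lever_grip (a point): point to hold on the orange upright tab at the lever's end, 50 mm from the pivot axis. Tab: 30 mm along the lever arm (this point's x axis), 12 mm thick (its y axis: fingers close along it), 54 mm high, top 22 mm above this point; the black lever arm's top lies 29 mm below it. Turns and rises with the lever and leg.
- lever_pivot (a point): point on the lever's upright pivot axis at the height of lever_grip; it is 60 mm from the leg's axis along the stand's -x and rises with the leg
- tape_dispenser: bystander: dark desk tape dispenser 52 x 177 x 98 mm, origin under its centre
- pen: bystander: white pen with red ends, 11 x 145 x 9 mm lying on the table
- green_pencil: bystander: green pencil 7 x 112 x 7 mm lying on the table
- piece_0: bystander: small blue wooden piece 22 x 22 x 13 mm

How it is judged:
By the outcome, as a careful person would: the job done as asked, in the order asked, and still so for the second after the job is handed in, while the arm keeps its last pose, push and grip.
It also fails if it takes over 54 s, if anything falls off the work surface, if the arm or the gripper's body presses on something with over 40 N, if the wrist force passes 120 N, or if a joint passes its speed limit or range.

## Working session

There is one attempt and no reset: what is moved stays moved. The work goes in short steps, Python scripts to look and compute and a shell command to move; the robot and the scene stay as the last step left them, time stands still between calls to the robot, and variables do not carry over. Pictures are saved under pics/ and viewed, and the job is handed in when it is done.

```bash
mkdir -p pics; cat > h.py <<'E'
import numpy as np, cv2
from plant import arm
def shot(n,fn):
    p=arm.get_image(n); cv2.imwrite('pics/'+fn,cv2.cvtColor(p['image'],cv2.COLOR_RGB2BGR)); return p
def proj(p,X):
    T=np.linalg.inv(p['T']); X=np.atleast_2d(X); c=X@T[:3,:3].T+T[:3,3]; u=c@np.array(p['intrinsics']).T
    return u[:,:2]/u[:,2:]
def ray(p,uv):
    K=np.array(p['intrinsics']); d=np.linalg.inv(K)@np.array([uv[0],uv[1],1.]); T=np.array(p['T']); return T[:3,3],T[:3,:3]@d
def atz(p,uv,z):
    o,d=ray(p,uv); return o+d*(z-o[2])/d[2]
E
python3 - <<'E'
from h import *
np.set_printoptions(precision=4,suppress=True)
s=arm.state(); print(s['time_s'],s['tool_pos'],s['ee_rot'],s['gripper_width'],s['ft_force'])
for n in ['side','top']:
    p=shot(n,n+'0.png'); print(n,np.array(p['T']),np.array(p['intrinsics']))
    for q in ['roller','rack','stand','cam_lever','pointer','mark','lever_grip','tape_dispenser']:
        for r in arm.trace(p,q)[:2]: 
            m=r['pixels']; ys,xs=np.nonzero(m); print(q,round(r['p'],2),r['bbox'],len(xs),xs.mean() if len(xs) else 0,ys.mean() if len(xs) else 0)
E
```

```text
0.0 [0.1927 0.594  0.2303] [ 0.8089  0.588  -0.0008  0.0006] 0.08546960480685219 [ 0.3715 -0.5868  0.4409]
side [[ 0.9539 -0.1894  0.2329  0.2804]
 [-0.2997 -0.5565  0.7749 -0.7505]
 [-0.0172 -0.8089 -0.5876  0.7314]
 [ 0.      0.      0.      1.    ]] [[439.6822   0.     280.8694]
 [  0.     439.6822 208.8539]
 [  0.       0.       1.    ]]
roller 0.72 [322.4, 237.3, 351.2, 275.0] 457 335.5645514223195 255.04376367614879
roller 0.17 [238.7, 167.6, 268.5, 190.7] 455 246.43296703296704 180.27032967032966
rack 0.8 [310.7, 248.7, 359.1, 292.0] 974 335.4753593429158 272.65503080082135
stand 0.69 [233.2, 132.8, 308.1, 241.7] 3601 273.7067481255207 205.307970008331
cam_lever 0.89 [237.2, 166.7, 267.4, 189.2] 403 245.85856079404468 179.92803970223326
cam_lever 0.68 [236.3, 156.2, 292.8, 200.6] 1065 265.3455399061033 182.32206572769954
pointer 0.59 [233.2, 150.5, 295.1, 199.8] 1280 266.5921875 181.40078125
mark 0.57 [312.5, 236.0, 357.8, 292.5] 861 333.9732868757259 271.62369337979095
lever_grip 0.96 [235.9, 165.8, 270.0, 189.1] 414 246.5024154589372 180.21014492753622
tape_dispenser 0.55 [2
[... 600 characters left out ...]
815 322.99754601226994 184.85766871165643
stand 0.85 [183.2, 176.6, 278.1, 246.7] 4758 233.57650273224044 209.21521647751155
stand 0.51 [300.7, 171.8, 356.8, 184.8] 496 327.0443548387097 178.32258064516128
cam_lever 0.91 [224.6, 210.4, 240.7, 246.4] 372 231.56451612903226 227.58333333333334
pointer 0.66 [196.8, 174.4, 266.6, 249.3] 1598 234.19899874843554 204.8448060075094
mark 0.53 [199.8, 183.5, 199.9, 186.8] 8 198.75 184.625
lever_grip 0.73 [224.8, 208.3, 242.4, 251.3] 364 231.78296703296704 228.76923076923077
tape_dispenser 0.72 [357.8, 257.3, 431.7, 292.3] 1613 394.4252944823311 275.0731556106634
tape_dispenser 0.47 [200.1, 177.4, 264.5, 245.9] 1613 234.29820210787352 204.62120272783633
```

View pics/side0.png

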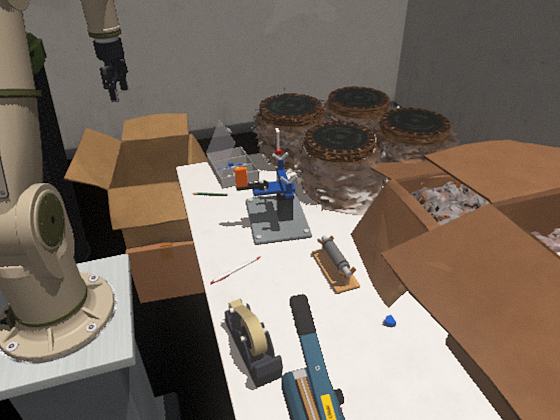

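View pics/top0.png

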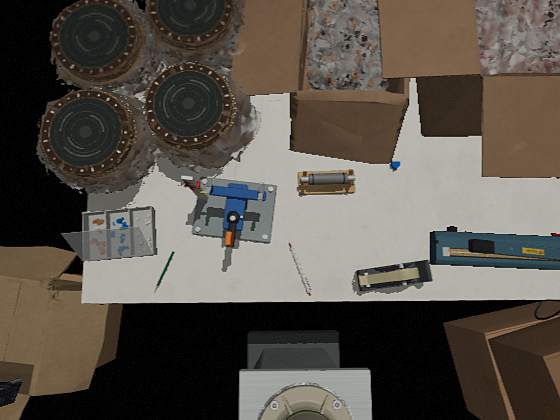

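```bash
python3 - <<'E'
import cv2
a=cv2.imread('pics/side0.png'); cv2.imwrite('pics/side0z.png',cv2.resize(a[110:310,210:370],None,fx=3.8,fy=3,interpolation=cv2.INTER_CUBIC) if 0 else cv2.resize(a[120:300,215:375],None,fx=3.3,fy=3.3,interpolation=cv2.INTER_CUBIC))
a=cv2.imread('pics/top0.png'); cv2.imwrite('pics/top0z.png',cv2.resize(a[150:270,170:370],None,fx=4,fy=4,interpolation=cv2.INTER_CUBIC))
E
```

```text
(no output)
```

View pics/side0z.png

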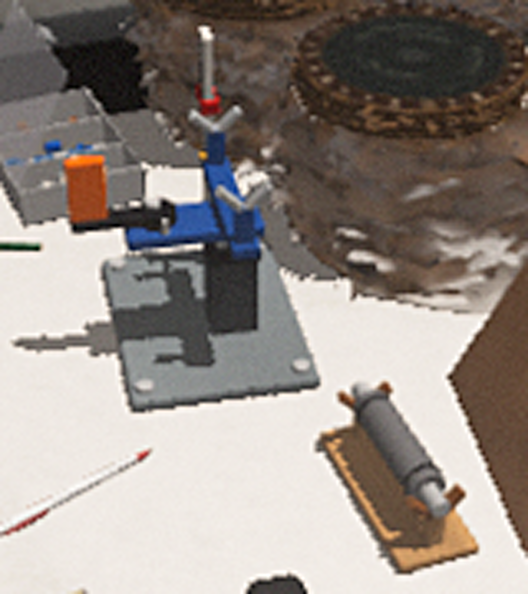

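View pics/top0z.png

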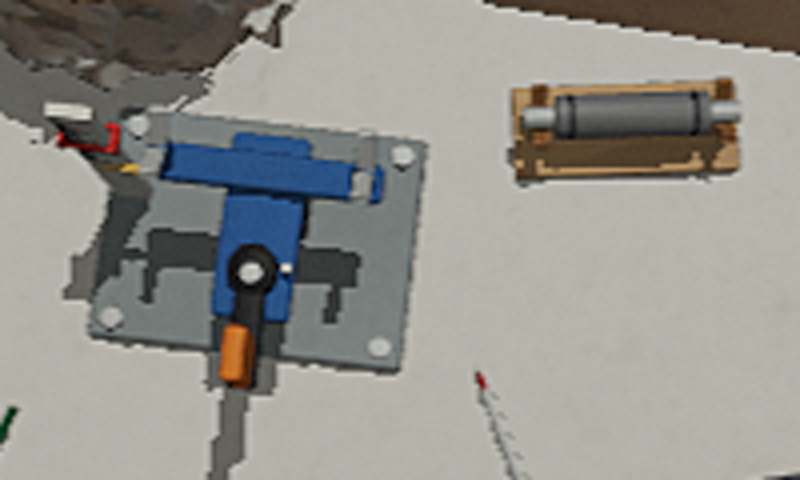

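```bash
cat > fit.py <<'E'
from h import *
from scipy.optimize import least_squares
np.set_printoptions(precision=4,suppress=True)
top=arm.get_image('top'); side=arm.get_image('side')
T=lambda l:[((u+.5)/4-.5+170,(v+.5)/4-.5+150) for u,v in l]
S=lambda l:[((u+.5)/3.3-.5+215,(v+.5)/3.3-.5+120) for u,v in l]
def fit(obs,x0,nm,z=None):
    def f(x,full=0):
        c,s=np.cos(x[2]),np.sin(x[2]); r=[]
        for cam,uv,P in obs:
            P=np.array(P); W=[x[0]+c*P[0]-s*P[1],x[1]+s*P[0]+c*P[1],P[2]]
            r.append(proj(cam,W)[0]-uv)
        return np.array(r) if full else np.concatenate(r)
    s=least_squares(f,x0,loss='soft_l1'); print(nm,s.x); print(f(s.x,1).round(1).tolist()); return s.x
zb=.012
st=[(top,u,P) for u,P in zip(T([(125,110),(428,142),(400,370),(88,333)]),[(.075,.1,zb),(.075,-.1,zb),(-.075,-.1,zb),(-.075,.1,zb)])]
st+=[(side,u,P) for u,P in zip(S([(132,403),(320,378),(103,262)]),[(-.075,-.1,zb),(.075,-.1,zb),(-.075,.1,zb)])]
a=fit(st,[.4,.17,-.1],'stand')
# centre unknown? report also base-only
ra=[(top,u,P) for u,P in zip(T([(513,178),(738,168),(513,88),(732,80)]),[(-.03,.073,.01),(-.03,-.073,.01),(.03,.073,.01),(.03,-.073,.01)])]
ra+=[(side,u,P) for u,P in zip(S([(320,436),(400,565),(478,545)]),[(-.03,.073,.01),(-.03,-.073,.01),(.03,-.073,.01)])]
b=fit(ra,[.5,-.03,0],'rack')
ro=[(top,u,P) for u,P in zip(T([(525,117),(741,109)]),[(0,.068,.047),(0,-.068,.047)])]
ro+=[(side,u,P) for u,P in zip(S([(362,390),(436,502)]),[(0,.068,.047),(0,-.068,.047)])]
fit(ro,[.5,-.03,0],'roller')
# check lever / pointer projections
c,s=np.cos(a[2]),np.sin(a[2])
def W(P): return [a[0]+c*P[0]-s*P[1],a[1]+s*P[0]+c*P[1],P[2]]
for nm,P in dict(cradle=(0,0,.17),pivot=(-.06,0,.15),pointer=(0,.094,.123),scaletop=(0,.094,.227),n1=(0,.058,.17),n2=(0,-.058,.17)).items():
    t=proj(top,W(P))[0]; sd=proj(side,W(P))[0]
    print(nm,np.array(W(P)),'top',t,'zoom',(t-[170,150])*4,'side',sd,'zoom',(sd-[215,120])*3.3)
E
python3 fit.py
```

```text
stand [ 0.5457  0.1718 -0.1253]
[[-1.0, -1.6], [0.5, -0.4], [0.4, 0.5], [-0.6, 0.3], [-0.3, 0.7], [0.6, 0.8], [-0.6, -0.7]]
rack [ 0.6156 -0.0619  0.03  ]
[[-0.1, -0.1], [0.4, 0.4], [-1.1, -0.3], [0.4, -0.2], [-1.0, -1.2], [-0.1, 0.9], [0.7, 0.1]]
roller [ 0.616  -0.0624  0.0136]
[[-0.6, -0.3], [-0.2, 0.8], [-0.4, -0.4], [1.3, 3.3]]
cradle [0.5457 0.1718 0.17  ] top [228.0299 196.6571] zoom [232.1195 186.6284] side [275.4032 165.3559] zoom [199.3305 149.6746]
pivot [0.4861 0.1793 0.15  ] top [225.2575 224.9223] zoom [221.0299 299.6893] side [252.1764 174.7222] zoom [122.6821 180.5832]
pointer [0.5574 0.2651 0.123 ] top [189.4496 195.7899] zoom [ 77.7985 183.1597] side [270.0715 163.1891] zoom [181.736  142.5242]
scaletop [0.5574 0.2651 0.227 ] top [179.7128 185.8791] zoom [ 38.8512 143.5164] side [268.8125 128.5336] zoom [177.5812  28.161 ]
n1 [0.5529 0.2294 0.17  ] top [201.6661 193.522 ] zoom [126.6643 174.0882] side [271.6818 154.3621] zoom [187.05  113.395]
n2 [0.5384 0.1143 0.17  ] top [254.4106 199.7942] zoom [337.6422 199.1766] side [279.4495 177.3096] zoom [212.6832 189.1217]
```

```bash
python3 - <<'E'
import cv2
a=cv2.imread('pics/side0.png'); cv2.imwrite('pics/s1.png',cv2.resize(a[120:200,225:315],None,fx=7,fy=7,interpolation=cv2.INTER_CUBIC))
a=cv2.imread('pics/top0.png'); cv2.imwrite('pics/t1.png',cv2.resize(a[168:253,178:283],None,fx=7,fy=7,interpolation=cv2.INTER_CUBIC))
E
```

```text
(no output)
```

View pics/s1.png

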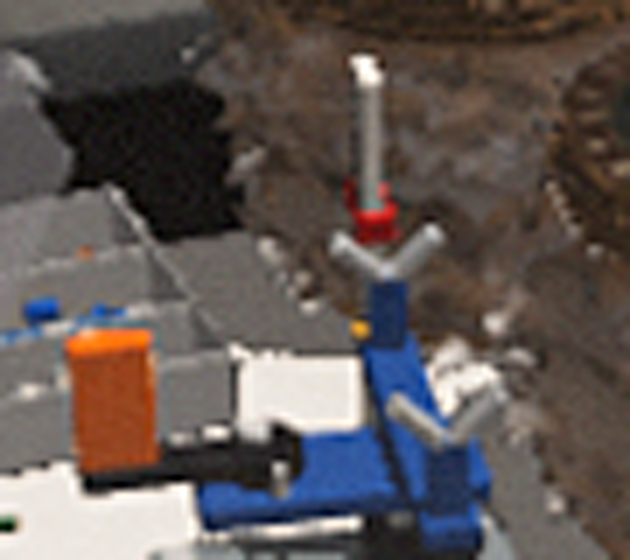

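View pics/t1.png

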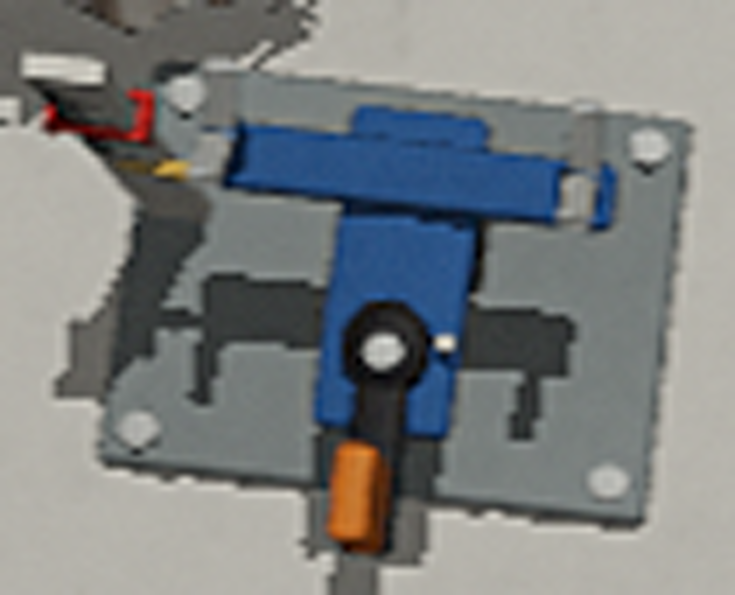

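```bash
cat > fit2.py <<'E'
exec(open('fit.py').read().split('zb=')[0])
T=lambda l:[((u+.5)/7-.5+178,(v+.5)/7-.5+168) for u,v in l]
S=lambda l:[((u+.5)/7-.5+225,(v+.5)/7-.5+120) for u,v in l]
z=.177;v=.160
ob=[(top,u,P) for u,P in zip(T([(585,107),(575,222),(225,73),(205,185)]),[(.017,-.058,z),(-.017,-.058,z),(.017,.058,z),(-.017,.058,z)])]
ob+=[(side,u,P) for u,P in zip(S([(342,243),(432,235),(388,276),(397,405),(492,393),(447,440)]),[(-.017,.058,z),(.017,.058,z),(0,.056,v),(-.017,-.058,z),(.017,-.058,z),(0,-.062,v)])]
a=fit(ob,[.55,.16,-.1],'cradle')
def tri(ut,us):
    o1,d1=ray(top,ut);o2,d2=ray(side,us)
    k=np.linalg.lstsq(np.stack([d1,-d2],1),o2-o1,rcond=None)[0]; p,q=o1+k[0]*d1,o2+k[1]*d2
    return (p+q)/2,np.linalg.norm(p-q)
c,s=np.cos(a[2]),np.sin(a[2])
R=np.array([[c,-s,0],[s,c,0],[0,0,1]]); o=np.array([a[0],a[1],0])
for nm,t,sd in [('tab top outer end',(355,543),None),('tabtopcentre',(357,492),(112,338)),('knob',(384,350),(255,433)),('scaletop',(62,68),(367,70)),('pointer tip',(170,169),(360,328))]:
    if sd is None: continue
    P,e=tri(T([t])[0],S([sd])[0]); print(nm,P,e,'in stand',R.T@(P-o))
for nm,P in dict(pivot=(-.06,0,.15),pointer=(0,.094,.123),scaletop=(0,.094,.227)).items():
    W=R@np.array(P)+o; print(nm,W,((proj(top,W)[0]-[178,168])*7),(proj(side,W)[0]-[225,120])*7)
# mark height
for h in (.158,.165,.17,.175,.18,.185,.19,.195):
    W=R@np.array((0,.094,h))+o; print('mark',h,(proj(top,W)[0]-[178,168])*7,(proj(side,W)[0]-[225,120])*7)
E
python3 fit2.py
```

```text
cradle [ 0.5629  0.1577 -0.1203]
[[0.6, 0.8], [0.2, -0.4], [-0.8, -0.4], [-0.1, -1.2], [-0.5, -0.2], [-0.5, -0.4], [-0.3, 0.5], [-0.1, -0.1], [0.3, 0.0], [0.1, 1.0]]
tabtopcentre [0.455  0.1683 0.1822] 0.0016076870752258934 in stand [-0.1083 -0.0024  0.1822]
knob [0.5047 0.1652 0.1347] 5.856208602794597e-05 in stand [-0.0587  0.0005  0.1347]
scaletop [0.5756 0.2518 0.2271] 0.00026099799974108924 in stand [0.0013 0.095  0.2271]
pointer tip [0.5659 0.2363 0.1271] 0.000153856445382316 in stand [-0.0065  0.0784  0.1271]
pivot [0.5033 0.1649 0.15  ] [377.3407 344.2988] [246.7333 394.8852]
pointer [0.5741 0.251  0.123 ] [124.5814 144.2822] [366.7635 312.4395]
scaletop [0.5741 0.251  0.227 ] [61.7499 69.357 ] [360.642   68.8972]
mark 0.158 [104.934  120.8531] [364.7741 233.2911]
mark 0.165 [100.8339 115.9638] [364.3679 217.1296]
mark 0.17 [ 97.8687 112.4279] [364.076  205.5164]
mark 0.175 [ 94.8725 108.855 ] [363.7826 193.8448]
mark 0.18 [ 91.8449 105.2446] [363.4877 182.1146]
mark 0.185 [ 88.7853 101.5961] [363.1914 170.3253]
mark 0.19 [85.6932 97.9088] [362.8936 158.4763]
mark 0.195 [82.5681 94.1822] [362.5942 146.5673]
```

```bash
cat >> fit2.py <<'E'
print('---')
for t,s_ in [((290,150),(355,235)),((389,163),(400,305)),((293,92),(386,166)),((388,163),(355,235)),((292,93),(355,235)),((292,93),(388,165)),((410,80),(355,235)), ((389,163),(387,255))]:
    print(t,s_,*tri(t,s_))
E
python3 fit2.py | sed -n '/---/,$p'; python3 -c "
import cv2
a=cv2.imread('pics/top0.png'); cv2.imwrite('pics/t2.png',cv2.resize(a[70:210,270:430],None,fx=4,fy=4))
a=cv2.imread('pics/side0.png'); cv2.imwrite('pics/s2.png',cv2.resize(a[140:340,310:560],None,fx=3,fy=3))"
```

```text
---
(290, 150) (355, 235) [0.7053 0.0277 0.012 ] 0.010617118856526817
(389, 163) (400, 305) [ 0.6741 -0.2286  0.0301] 0.030186506404465834
(293, 92) (386, 166) [0.7728 0.0285 0.2038] 0.0011436670489364796
(388, 163) (355, 235) [ 0.6063 -0.1726  0.1982] 0.011885271242842095
(292, 93) (355, 235) [0.777  0.0316 0.0294] 0.13247716688749528
(292, 93) (388, 165) [0.7745 0.0296 0.2039] 0.008813222930480162
(410, 80) (355, 235) [ 0.6737 -0.1936  0.2531] 0.18420800658055328
(389, 163) (387, 255) [ 0.643  -0.1965  0.1488] 0.03406583253298231
```

View pics/t2.png

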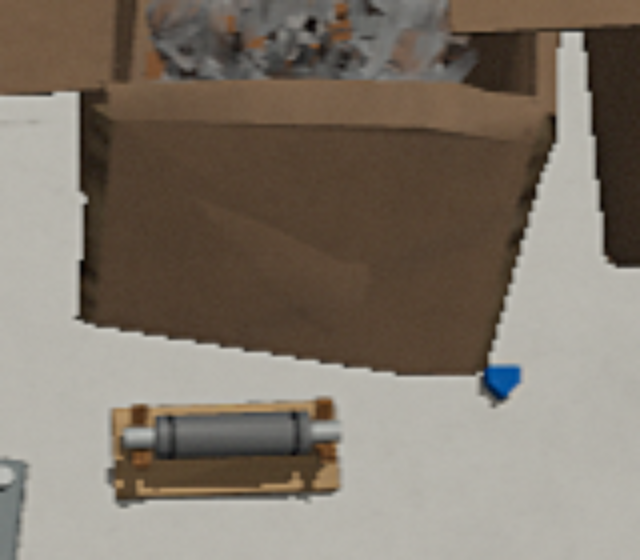

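View pics/s2.png

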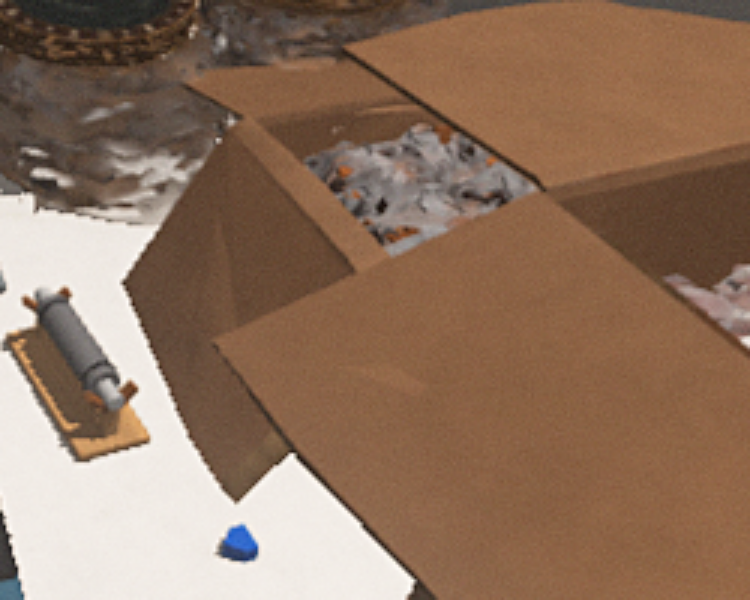

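```bash
python3 -m creep '[{"gripper":60,"translation":[10,-25,30],"rot":[0,0,-0.06]},{"gripper":60,"translation":[22,-50,25],"rot":[0,0,-0.12]},{"gripper":60,"translation":[28,-50,10],"rot":[0,0,-0.12]},{"gripper":60,"translation":[30,-50,0],"rot":[0,0,-0.12]},{"gripper":60,"translation":[30,-50,0],"rot":[0,0,-0.12]},{"gripper":60,"translation":[30,-50,0],"rot":[0,0,-0.12]},{"gripper":60,"translation":[30,-50,0],"rot":[0,0,-0.12]},{"gripper":60,"translation":[30,-50,0],"rot":[0,0,-0.12]},{"gripper":60,"translation":[30,-50,0],"rot":[0,0,-0.12]},{"gripper":60,"translation":[30,-50,0],"rot":[0,0,-0.12]}]'
```

```text
time_s: 2.45
tool_pos: [0.4651, 0.1071, 0.2988]
ee_rot: [0.999, 0.045, 0.002, -0.003]
ft_force: [0.8, 1.2, 0.2]
gripper_width: 0.0605
```

```bash
python3 -m creep '[{"gripper":60,"translation":[30,-34,0],"rot":[0,0,-0.013]},{"gripper":60,"translation":[30,-34,-10],"rot":[0,0,-0.013]},{"gripper":60,"translation":[30,-34,-20],"rot":[0,0,-0.013]},{"gripper":60,"translation":[30,-34,-30],"rot":[0,0,-0.013]},{"gripper":60,"translation":[30,-33,-30],"rot":[0,0,-0.013]},{"gripper":60,"translation":[0,0,-30],"rot":[0,0,0]},{"gripper":60,"translation":[0,0,-30],"rot":[0,0,0]},{"gripper":60,"translation":[0,0,-30],"rot":[0,0,0]},{"gripper":60,"translation":[0,0,-10],"rot":[0,0,0]},{"gripper":60,"translation":[0,0,0],"rot":[0,0,0]}]'
python3 - <<'E'
from h import *
p=shot('top','t3.png'); q=shot('side','s3.png'); s=arm.state(); print(s['tool_pos'],s['ee_rot'])
a=p['image'][130:230,280:400];b=q['image'][190:320,270:400]
cv2.imwrite('pics/ts3.png',cv2.cvtColor(np.hstack([cv2.resize(a,(400,333)),cv2.resize(b,(400,400))[:333]]),cv2.COLOR_RGB2BGR))
for h in(.047,):
  print(proj(p,[.616,-.062,h]),proj(q,[.616,-.062,h]))
E
```

```text
time_s: 3.7
tool_pos: [0.6215, -0.0737, 0.105]
ee_rot: [1.0, 0.008, 0.005, -0.003]
ft_force: [-0.3, -0.0, 0.5]
gripper_width: 0.0597
[ 0.62217279 -0.07378409  0.10615392] [ 0.99994486  0.00782709  0.00632267 -0.00300694]
[[327.32956863 178.10039912]] [[335.31357034 255.19800772]]
```

View pics/ts3.png

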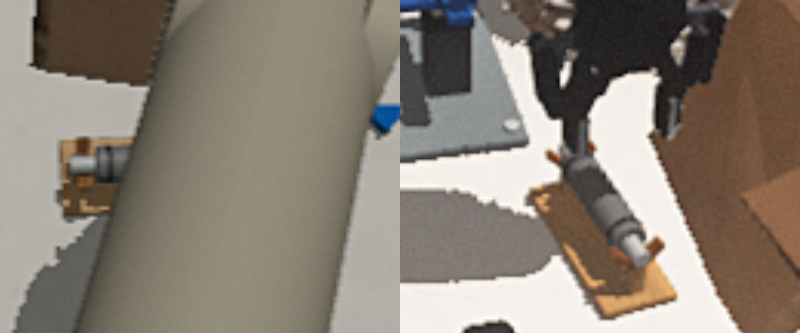

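```bash
python3 -m creep '[{"gripper":60,"translation":[-6,12,0],"rot":[-0.006,0.0126,0.007]},{"gripper":60,"translation":[0,0,0],"rot":[0,0,0]},{"gripper":60,"translation":[0,0,-10],"rot":[0,0,0]},{"gripper":60,"translation":[0,0,-20],"rot":[0,0,0]},{"gripper":60,"translation":[0,0,-20],"rot":[0,0,0]},{"gripper":60,"translation":[0,0,-15],"rot":[0,0,0]},{"gripper":60,"translation":[0,0,-7],"rot":[0,0,0]},{"gripper":60,"translation":[0,0,0],"rot":[0,0,0]},{"gripper":60,"translation":[0,0,0],"rot":[0,0,0]},{"gripper":60,"translation":[0,0,0],"rot":[0,0,0]}]'
python3 - <<'E'
from h import *
q=shot('side','s4.png'); s=arm.state(); print(s['tool_pos'],s['ee_rot'],s['ft_force'])
b=q['image'][190:320,270:400]
cv2.imwrite('pics/s4z.png',cv2.cvtColor(cv2.resize(b,(520,520),interpolation=cv2.INTER_CUBIC),cv2.COLOR_RGB2BGR))
E
```

```text
time_s: 5.05
tool_pos: [0.6166, -0.061, 0.0313]
ee_rot: [1.0, 0.012, 0.001, 0.0]
ft_force: [0.6, -0.5, 1.0]
gripper_width: 0.0599
[ 0.61666295 -0.06102466  0.03146649] [9.99930498e-01 1.17097904e-02 1.36844119e-03 7.99449050e-05] [ 0.71836016  0.83444237 -0.58996505]
```

View pics/s4z.png

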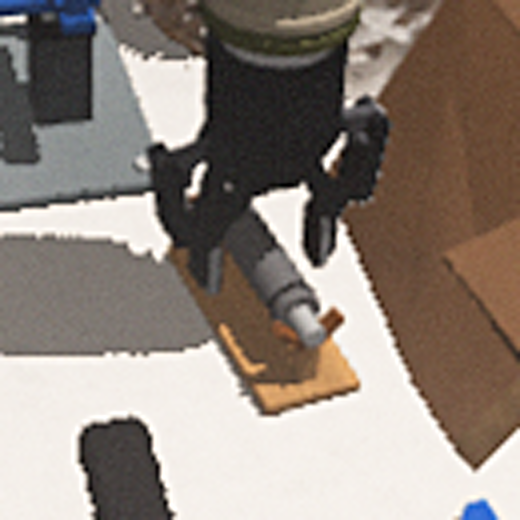

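```bash
python3 -m creep '[{"gripper":60,"translation":[0,-1,-3.5],"rot":[0,0,0]},{"gripper":15,"translation":[0,0,0],"rot":[0,0,0]},{"gripper":15,"translation":[0,0,0],"rot":[0,0,0]},{"gripper":15,"translation":[0,0,0],"rot":[0,0,0]},{"gripper":15,"translation":[0,0,0],"rot":[0,0,0]},{"gripper":15,"translation":[0,0,0],"rot":[0,0,0]},{"gripper":15,"translation":[0,0,0],"rot":[0,0,0]},{"gripper":15,"translation":[0,0,0],"rot":[0,0,0]},{"gripper":15,"translation":[0,0,0],"rot":[0,0,0]},{"gripper":15,"translation":[0,0,0],"rot":[0,0,0]}]'
```

```text
time_s: 6.35
tool_pos: [0.6164, -0.0621, 0.0287]
ee_rot: [1.0, 0.012, 0.001, -0.0]
ft_force: [-1.3, 0.2, 0.2]
gripper_width: 0.026
```

```bash
python3 -m creep '[{"gripper":15,"translation":[0,0,15],"rot":[0,0,0]},{"gripper":15,"translation":[0,0,30],"rot":[0,0,0]},{"gripper":15,"translation":[0,0,45],"rot":[0,0,0]},{"gripper":15,"translation":[0,0,50],"rot":[0,0,0]},{"gripper":15,"translation":[-5,15,40],"rot":[0,0,-0.01]},{"gripper":15,"translation":[-8,35,15],"rot":[0,0,-0.03]},{"gripper":15,"translation":[-10,40,5],"rot":[0,0,-0.03]},{"gripper":15,"translation":[-10,40,0],"rot":[0,0,-0.03]},{"gripper":15,"translation":[-8,35,0],"rot":[0,0,-0.02]},{"gripper":15,"translation":[-5,20,0],"rot":[0,0,-0.01]}]'
python3 - <<'E'
from h import *
q=shot('side','s5.png'); p=shot('top','t5.png');s=arm.state(); print(s['tool_pos'],s['ee_rot'],s['ft_force'])
E
```

```text
time_s: 7.6
tool_pos: [0.5675, 0.1235, 0.2442]
ee_rot: [0.998, -0.06, 0.005, -0.001]
ft_force: [-1.2, 0.4, -1.5]
gripper_width: 0.0267
[0.56741463 0.12464204 0.24396101] [ 9.98272062e-01 -5.85824537e-02  4.49234929e-03 -8.97694363e-04] [-0.0156227   0.09745334 -1.36370486]
```

View pics/s5.png

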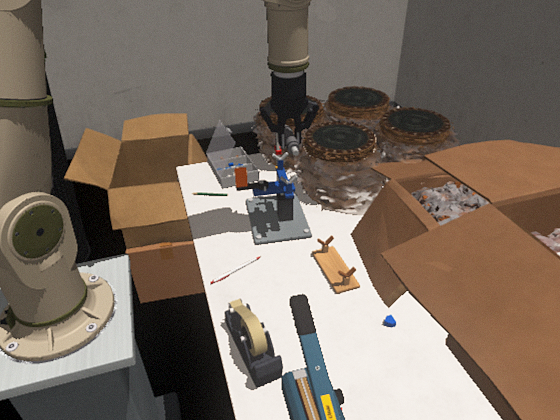

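View pics/t5.png

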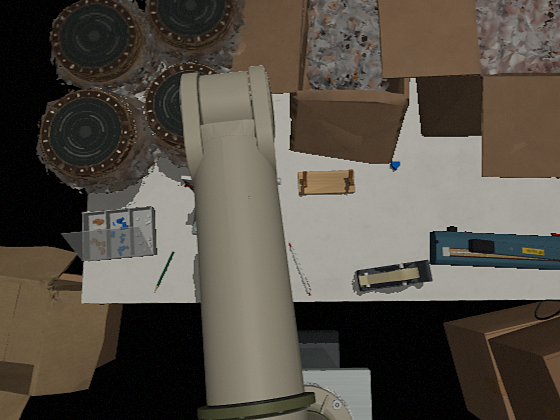

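```bash
python3 -m creep '[{"gripper":15,"translation":[-2,15,0],"rot":[-0.002,0.007,-0.003]},{"gripper":15,"translation":[-1,12,0],"rot":[0,0,0]},{"gripper":15,"translation":[-1,5,0],"rot":[0,0,0]},{"gripper":15,"translation":[0,0,-15],"rot":[0,0,0]},{"gripper":15,"translation":[0,0,-20],"rot":[0,0,0]},{"gripper":15,"translation":[0,0,-15],"rot":[0,0,0]},{"gripper":15,"translation":[0,0,-5],"rot":[0,0,0]},{"gripper":15,"translation":[0,0,0],"rot":[0,0,0]},{"gripper":15,"translation":[0,0,0],"rot":[0,0,0]},{"gripper":15,"translation":[0,0,0],"rot":[0,0,0]}]'
cat > look.py <<'E'
from h import *
import sys
t=sys.argv[1]
q=shot('side','s%s.png'%t);s=arm.state(); print(s['tool_pos'],s['ee_rot'],s['ft_force'],s['gripper_width'])
b=q['image'][110:200,225:315]
cv2.imwrite('pics/s%sz.png'%t,cv2.cvtColor(cv2.resize(b,None,fx=6.6,fy=6.6,interpolation=cv2.INTER_CUBIC),cv2.COLOR_RGB2BGR))
from scipy.spatial.transform import Rotation as R
E
python3 look.py 6; python3 - <<'E'
from h import *
q=arm.get_image('side'); s=arm.state(); t=np.array(s['tool_pos']); x,y=s['ee_rot'][:2]; a=2*np.arctan2(y,x); 
c=t+[0,0,.0183]; d=np.array([-np.sin(a),np.cos(a),0])
for k in(-.068,-.048,.048,.068): print(k,(proj(q,c+k*d)[0]-[225,110])*6.6)
print('yaw',a)
E
```

```text
time_s: 8.95
tool_pos: [0.5642, 0.1534, 0.1864]
ee_rot: [0.998, -0.063, 0.001, 0.001]
ft_force: [-0.4, 0.0, -1.5]
gripper_width: 0.0266
[0.56423906 0.15337934 0.18650803] [ 0.99798115 -0.06347915  0.00153351  0.00129279] [ 0.7236865  -0.5223495  -0.47467428] 0.02653700748618705
-0.068 [427.97371924 392.25017094]
-0.048 [417.19296999 364.03378651]
0.048 [369.74487264 239.84819198]
0.068 [360.66955962 216.09543465]
yaw -0.12701318612152407
```

View pics/s6z.png

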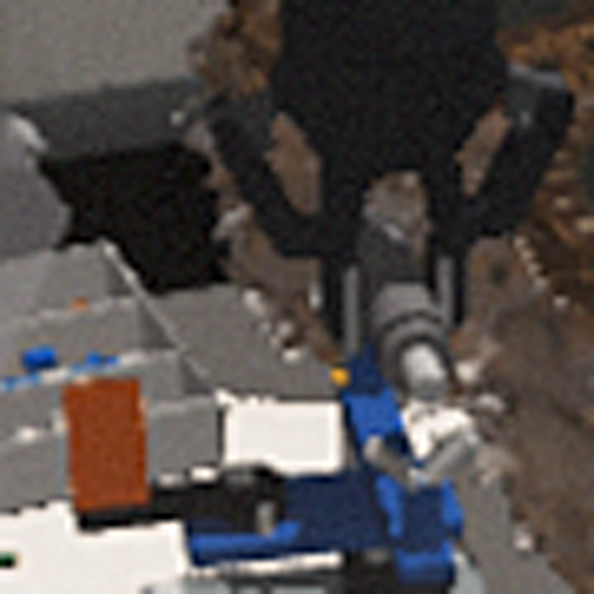

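```bash
cat > ov.py <<'E'
from h import *
import sys
# overlay roller: args tag, cx,cy,cz,yaw
def ov(q,c,a,box,f,fn):
    u0,v0,u1,v1=box
    im=cv2.cvtColor(cv2.resize(q['image'][v0:v1,u0:u1],None,fx=f,fy=f,interpolation=cv2.INTER_CUBIC),cv2.COLOR_RGB2BGR)
    raw=im.copy()
    d=np.array([-np.sin(a),np.cos(a),0]); e=np.array([np.cos(a),np.sin(a),0]); th=np.linspace(0,2*np.pi,60)
    for k,r in((-.068,.007),(-.048,.014),(.048,.014),(.068,.007)):
        P=c+k*d+r*(np.outer(np.cos(th),e)+np.outer(np.sin(th),[0,0,1]))
        uv=((proj(q,P)-[u0,v0]+.5)*f-.5).astype(np.int32)
        cv2.polylines(im,[uv],True,(0,255,0),1)
    cv2.imwrite(fn,np.hstack([raw,im]))
if __name__=='__main__':
    q=arm.get_image('side'); s=arm.state(); t=np.array(s['tool_pos']); x,y=s['ee_rot'][:2]; a=2*np.arctan2(y,x)
    if len(sys.argv)>2: c=np.array([float(v) for v in sys.argv[2:5]]);a=float(sys.argv[5])
    else: c=t+[0,0,.0183]
    ov(q,c,a,(265,130,300,180),11,'pics/ov%s.png'%sys.argv[1])
E
python3 ov.py 6
python3 - <<'E'
from ov import *
q=arm.get_image('side'); q=dict(q); q['image']=cv2.cvtColor(cv2.imread('pics/side0.png'),cv2.COLOR_BGR2RGB)
ov(q,np.array([.616,-.062,.047]),.02,(310,225,365,295),7,'pics/ovr.png')
E
```

```text
(no output)
```

View pics/ov6.png

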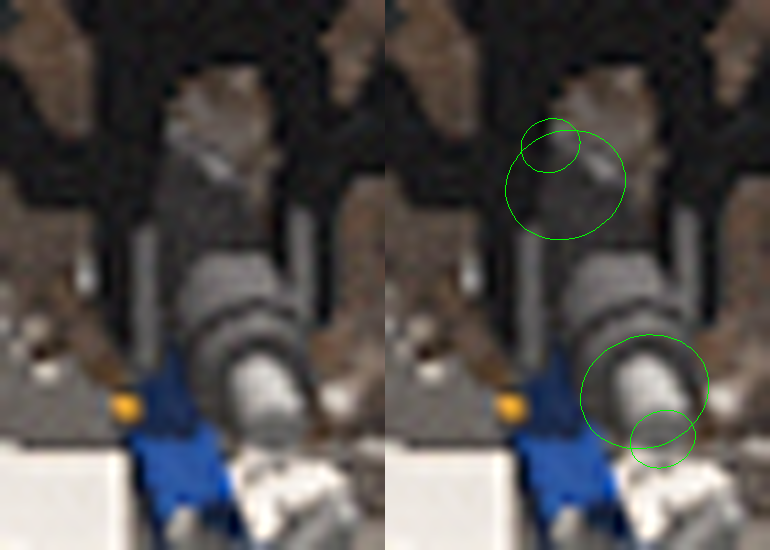

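View pics/ovr.png

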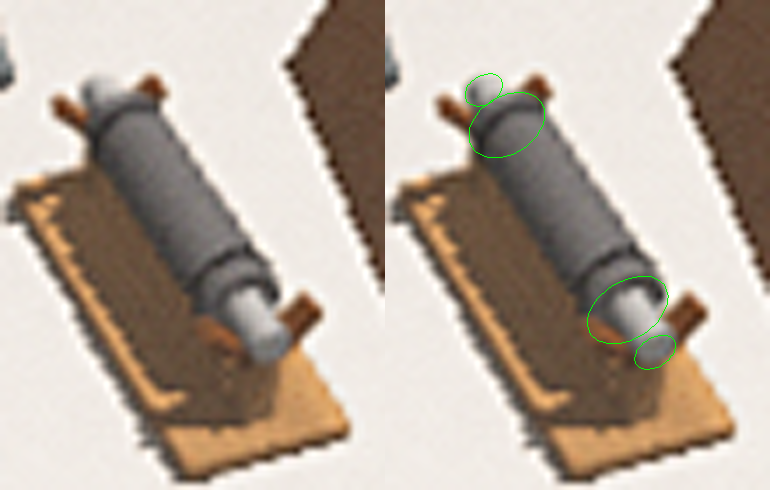

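```bash
python3 -m creep '[{"gripper":15,"translation":[-1.5,3,0],"rot":[-0.002,0.002,0.006]},{"gripper":15,"translation":[0,0,0],"rot":[0,0,0]},{"gripper":15,"translation":[0,0,-8],"rot":[0,0,0]},{"gripper":15,"translation":[0,0,-8],"rot":[0,0,0]},{"gripper":15,"translation":[0,0,-6],"rot":[0,0,0]},{"gripper":15,"translation":[0,0,-3],"rot":[0,0,0]},{"gripper":15,"translation":[0,0,0],"rot":[0,0,0]},{"gripper":15,"translation":[0,0,0],"rot":[0,0,0]},{"gripper":15,"translation":[0,0,0],"rot":[0,0,0]},{"gripper":15,"translation":[0,0,0],"rot":[0,0,0]}]'
python3 ov.py 7; python3 look.py 7
```

```text
time_s: 10.4
tool_pos: [0.5623, 0.1567, 0.1594]
ee_rot: [0.998, -0.06, 0.0, 0.003]
ft_force: [0.3, -0.6, -1.4]
gripper_width: 0.0263
[0.56230033 0.15666803 0.15931467] [ 9.98185839e-01 -6.01529822e-02  1.89683530e-04  2.57163158e-03] [ 0.5980376   0.21709659 -1.13253823] 0.02617847841686871
```

View pics/ov7.png

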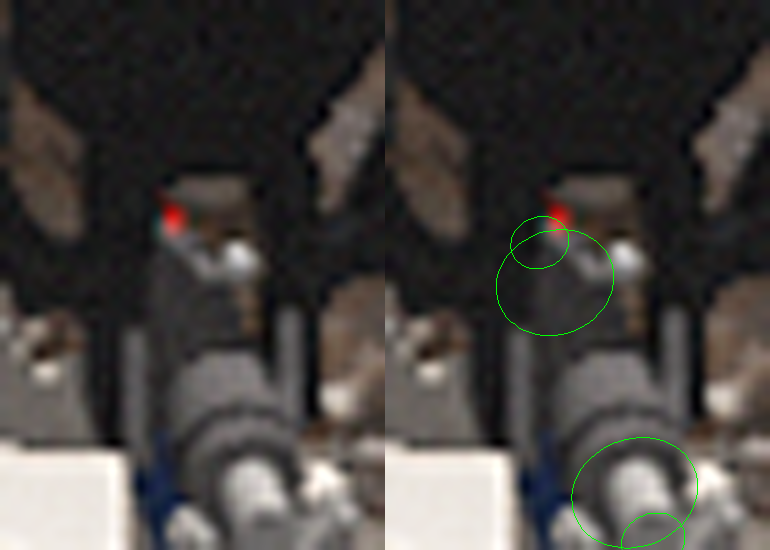

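```bash
python3 -m creep '[{"gripper":15,"translation":[0.5,0,-2],"rot":[-0.005,0,0]},{"gripper":15,"translation":[0,0,-3],"rot":[0,0,0]},{"gripper":15,"translation":[0,0,-2],"rot":[0,0,0]},{"gripper":15,"translation":[0,0,-1],"rot":[0,0,0]},{"gripper":15,"translation":[0,0,0],"rot":[0,0,0]},{"gripper":15,"translation":[0,0,0],"rot":[0,0,0]},{"gripper":15,"translation":[0,0,0],"rot":[0,0,0]},{"gripper":15,"translation":[0,0,0],"rot":[0,0,0]},{"gripper":15,"translation":[0,0,0],"rot":[0,0,0]},{"gripper":15,"translation":[0,0,0],"rot":[0,0,0]}]'
python3 - <<'E'
from h import *
q=shot('side','s8.png')
b=q['image'][130:200,240:315]
cv2.imwrite('pics/s8z.png',cv2.cvtColor(cv2.resize(b,None,fx=8,fy=8,interpolation=cv2.INTER_CUBIC),cv2.COLOR_RGB2BGR))
E
```

```text
time_s: 11.75
tool_pos: [0.5643, 0.1568, 0.1522]
ee_rot: [0.998, -0.06, 0.002, 0.005]
ft_force: [1.8, -0.7, 1.6]
gripper_width: 0.0263
```

View pics/s8z.png

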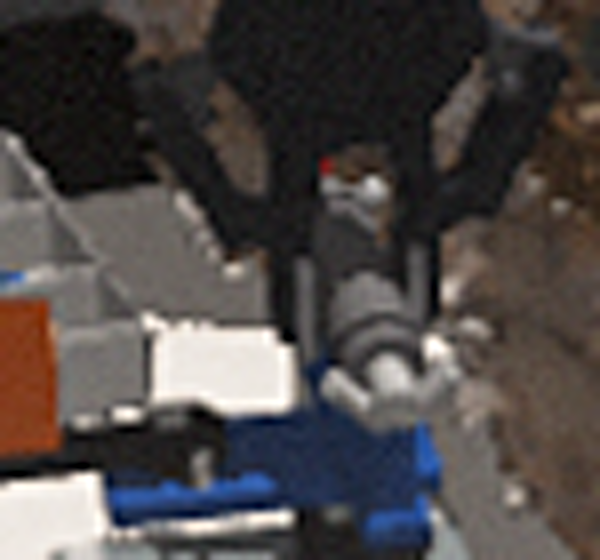

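```bash
python3 -m creep '[{"gripper":15,"translation":[-0.5,0,-0.5],"rot":[0.01,0.003,0]},{"gripper":15,"translation":[0,0,-0.5],"rot":[0,0,0]},{"gripper":15,"translation":[0,0,0],"rot":[0,0,0]},{"gripper":15,"translation":[0,0,0],"rot":[0,0,0]},{"gripper":34,"translation":[0,0,0],"rot":[0,0,0]},{"gripper":40,"translation":[0,0,0],"rot":[0,0,0]},{"gripper":50,"translation":[0,0,0],"rot":[0,0,0]},{"gripper":50,"translation":[0,0,0],"rot":[0,0,0]},{"gripper":50,"translation":[0,0,0],"rot":[0,0,0]},{"gripper":50,"translation":[0,0,0],"rot":[0,0,0]}]'
python3 ov.py 9 0.5629 .1577 .170 -.12
python3 - <<'E'
from h import *
q=shot('side','s9.png')
b=q['image'][130:200,240:315]
cv2.imwrite('pics/s9z.png',cv2.cvtColor(cv2.resize(b,None,fx=8,fy=8,interpolation=cv2.INTER_CUBIC),cv2.COLOR_RGB2BGR))
E
```

```text
time_s: 13.05
tool_pos: [0.5628, 0.1568, 0.1504]
ee_rot: [0.998, -0.06, -0.001, -0.0]
ft_force: [-0.3, -0.3, -0.1]
gripper_width: 0.0501
```

View pics/s9z.png

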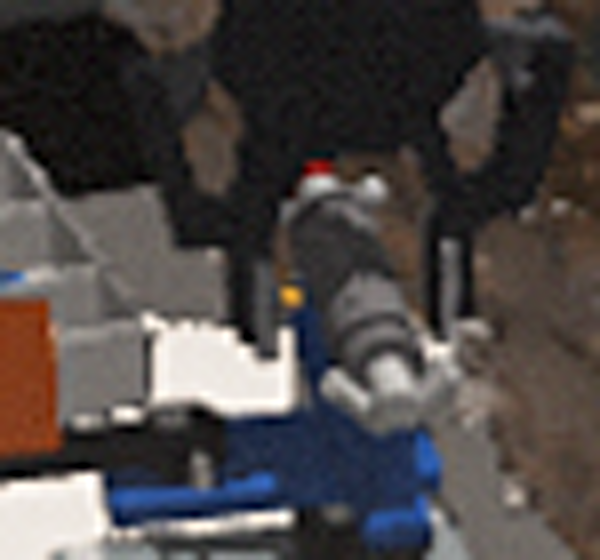

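View pics/ov9.png

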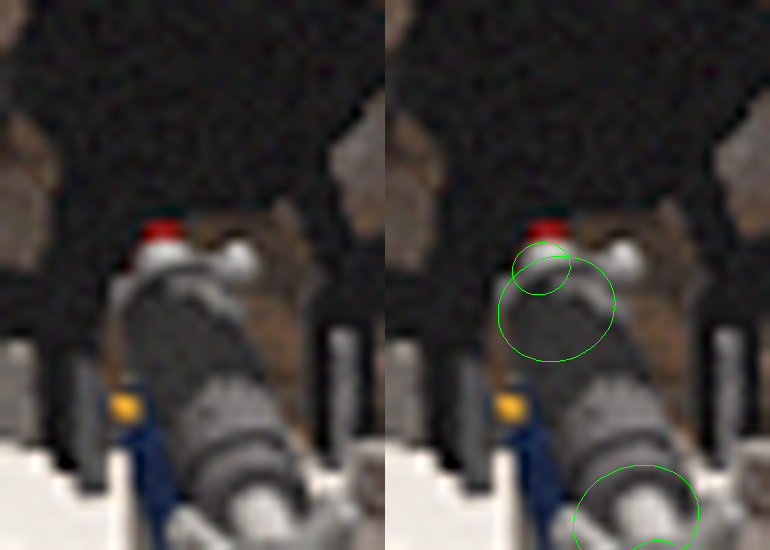

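```bash
python3 -c "
from plant import arm
print(arm.state()['joint_positions'])"
python3 -m creep '[{"gripper":50,"translation":[0,0,8],"rot":[0,0,0]},{"gripper":50,"translation":[0,0,20],"rot":[0,0,0]},{"gripper":50,"translation":[0,0,30],"rot":[0,0,0]},{"gripper":50,"translation":[0,0,30],"rot":[0,0,0]},{"gripper":50,"translation":[-10,0,20],"rot":[0,0,-0.1]},{"gripper":50,"translation":[-20,2,0],"rot":[0,0,-0.15]},{"gripper":50,"translation":[-20,2,0],"rot":[0,0,-0.15]},{"gripper":50,"translation":[-20,2,0],"rot":[0,0,-0.15]},{"gripper":50,"translation":[-20,2,0],"rot":[0,0,-0.15]},{"gripper":50,"translation":[-10,2,0],"rot":[0,0,-0.15]}]'
```

```text
[-0.81065296  0.39434655  0.63010951  1.62413527 -0.24628458  1.20505191
 -0.2484749 ]
time_s: 14.4
tool_pos: [0.4614, 0.1654, 0.2678]
ee_rot: [0.878, -0.479, 0.001, -0.002]
ft_force: [0.4, 0.0, -0.6]
gripper_width: 0.0497
```

```bash
python3 -m creep '[{"gripper":40,"translation":[-3,1,0],"rot":[0,0,-0.15]},{"gripper":40,"translation":[0,0,-8],"rot":[0,0,-0.15]},{"gripper":40,"translation":[0,0,-15],"rot":[0,0,-0.15]},{"gripper":40,"translation":[0,0,-15],"rot":[0,0,-0.15]},{"gripper":40,"translation":[0,0,-15],"rot":[0,0,0]},{"gripper":40,"translation":[0,0,-8],"rot":[0,0,0]},{"gripper":40,"translation":[0,0,0],"rot":[0,0,0]},{"gripper":40,"translation":[0,0,0],"rot":[0,0,0]},{"gripper":40,"translation":[0,0,0],"rot":[0,0,0]},{"gripper":40,"translation":[0,0,0],"rot":[0,0,0]}]'
python3 - <<'E'
from h import *
q=shot('side','s10.png');p=shot('top','t10.png')
b=q['image'][110:210,215:315];a=p['image'][160:260,180:280]
f=lambda i:cv2.resize(i,(400,400),interpolation=cv2.INTER_CUBIC)
cv2.imwrite('pics/st10.png',cv2.cvtColor(np.hstack([f(b),f(a)]),cv2.COLOR_RGB2BGR))
s=arm.state();print(s['tool_pos'],s['ee_rot'],2*np.arctan2(s['ee_rot'][1],s['ee_rot'][0]),s['joint_positions'])
E
```

```text
time_s: 15.65
tool_pos: [0.4593, 0.1665, 0.2103]
ee_rot: [-0.692, 0.722, -0.002, 0.007]
ft_force: [-0.2, 0.1, 0.0]
gripper_width: 0.0402
[0.45923553 0.16650204 0.21018452] [-0.69203572  0.72183141 -0.00209027  0.00645089] 4.670247415943405 [-1.11830789  0.09322242  0.7602009   1.80488472 -0.06879071  1.25621879
 -1.95277885]
```

View pics/st10.png

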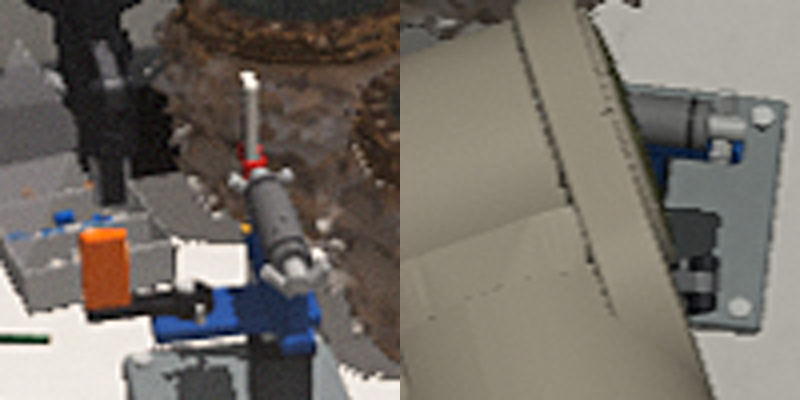

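```bash
python3 -m creep '[{"gripper":40,"translation":[-4,1.5,0],"rot":[-0.006,0.012,-0.03]},{"gripper":40,"translation":[0,0,0],"rot":[0,0,0]},{"gripper":40,"translation":[0,0,-6],"rot":[0,0,0]},{"gripper":40,"translation":[0,0,-10],"rot":[0,0,0]},{"gripper":40,"translation":[0,0,-10],"rot":[0,0,0]},{"gripper":40,"translation":[0,0,-6],"rot":[0,0,0]},{"gripper":40,"translation":[0,0,0],"rot":[0,0,0]},{"gripper":40,"translation":[0,0,0],"rot":[0,0,0]},{"gripper":40,"translation":[0,0,0],"rot":[0,0,0]},{"gripper":40,"translation":[0,0,0],"rot":[0,0,0]}]'
python3 - <<'E'
from h import *
q=shot('side','s11.png')
b=q['image'][125:195,220:310]
cv2.imwrite('pics/s11z.png',cv2.cvtColor(cv2.resize(b,None,fx=7,fy=7,interpolation=cv2.INTER_CUBIC),cv2.COLOR_RGB2BGR))
s=arm.state();print(s['tool_pos'],s['ee_rot'],2*np.arctan2(s['ee_rot'][1],s['ee_rot'][0])-2*np.pi)
print((proj(q,s['tool_pos'])[0]-[220,125])*7,(proj(q,[.455,.1683,.182])[0]-[220,125])*7)
E
```

```text
time_s: 17.0
tool_pos: [0.4548, 0.1681, 0.1757]
ee_rot: [-0.68, 0.733, -0.0, -0.001]
ft_force: [-0.3, 0.1, 0.8]
gripper_width: 0.04
[0.45481205 0.16805167 0.17571322] [-6.80416946e-01  7.32824905e-01 -1.04787056e-04 -6.54165664e-04] -1.6449293631560815
[142.62040971 316.67267716] [141.69999769 300.75226933]
```

View pics/s11z.png

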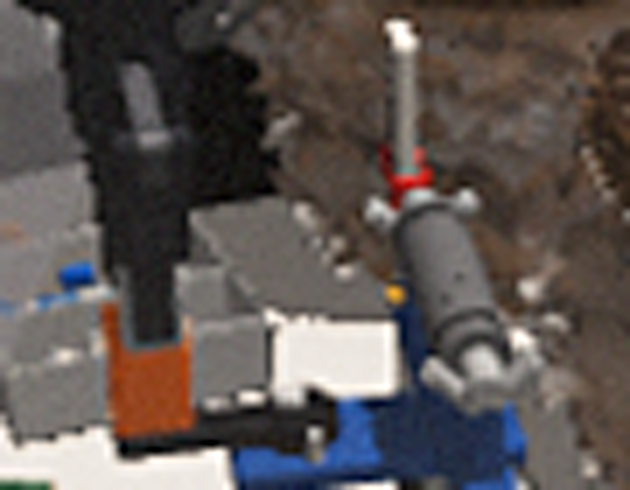

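```bash
python3 -m creep '[{"gripper":40,"translation":[0,0,-8],"rot":[0,0,0]},{"gripper":40,"translation":[0,0,-12],"rot":[0,0,0]},{"gripper":40,"translation":[0,0,-10],"rot":[0,0,0]},{"gripper":40,"translation":[0,0,-4],"rot":[0,0,0]},{"gripper":30,"translation":[0,0,0],"rot":[0,0,0]},{"gripper":20,"translation":[0,0,0],"rot":[0,0,0]},{"gripper":0,"translation":[0,0,0],"rot":[0,0,0]},{"gripper":0,"translation":[0,0,0],"rot":[0,0,0]},{"gripper":0,"translation":[0,0,0],"rot":[0,0,0]},{"gripper":0,"translation":[0,0,0],"rot":[0,0,0]}]'
python3 - <<'E'
from h import *
q=shot('side','s12.png')
b=q['image'][125:195,220:310]
cv2.imwrite('pics/s12z.png',cv2.cvtColor(cv2.resize(b,None,fx=7,fy=7,interpolation=cv2.INTER_CUBIC),cv2.COLOR_RGB2BGR))
s=arm.state();print(s['tool_pos'],s['ee_rot'],2*np.arctan2(s['ee_rot'][1],s['ee_rot'][0])-2*np.pi,s['ft_force'],s['wrist_torque'])
E
```

```text
time_s: 18.3
tool_pos: [0.4543, 0.1691, 0.139]
ee_rot: [-0.681, 0.732, 0.0, -0.001]
ft_force: [-0.0, 1.2, -3.1]
gripper_width: 0.0114
[0.45428512 0.16912043 0.13896397] [-6.81114142e-01  7.32176965e-01  2.39475228e-04 -6.00322650e-04] -1.6430257795236365 [ 0.38105507  0.67744469 -2.21429264] [ 0.28081003 -0.08163759  0.13266383]
```

View pics/s12z.png

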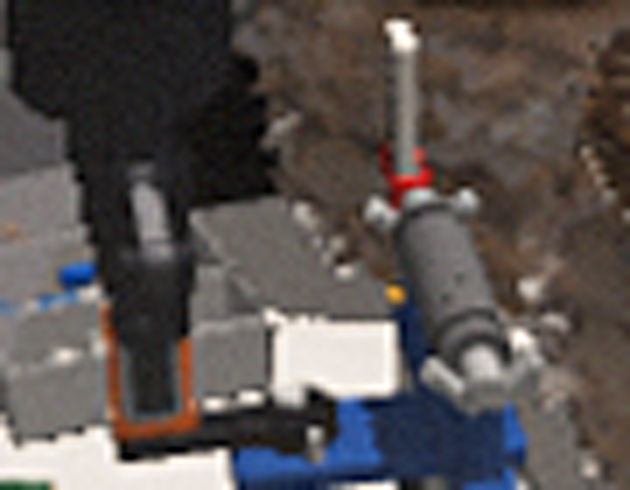

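```bash
python3 - <<'E'
import cv2,numpy as np
for n,(u0,v0,u1,v1) in (('side0',(268,122,290,175)),('top0',(174,170,212,200)),('t10',(174,165,222,200))):
    a=cv2.imread('pics/%s.png'%n); h=a.astype(int); r=h[...,2]-np.maximum(h[...,0],h[...,1])
    print(n); 
    ys,xs=np.nonzero(r[v0:v1,u0:u1]>40)
    for y in sorted(set(ys)): print(y+v0,[(x+u0,r[y+v0,x+u0],*a[y+v0,x+u0][::-1]) for x in sorted(xs[ys==y])])
a=cv2.imread('pics/side0.png')[125:170,262:295]; b=cv2.imread('pics/top0.png')[168:201,178:211]
b=cv2.copyMakeBorder(b,0,12,0,0,cv2.BORDER_CONSTANT)
cv2.imwrite('pics/mk.png',cv2.resize(np.hstack([a,b]),None,fx=12,fy=12,interpolation=cv2.INTER_NEAREST))
E
```

```text
side0
146 [(np.int64(274), np.int64(62), np.uint8(81), np.uint8(19), np.uint8(17)), (np.int64(275), np.int64(46), np.uint8(79), np.uint8(33), np.uint8(25)), (np.int64(279), np.int64(79), np.uint8(176), np.uint8(97), np.uint8(95)), (np.int64(280), np.int64(61), np.uint8(129), np.uint8(68), np.uint8(65))]
147 [(np.int64(274), np.int64(59), np.uint8(99), np.uint8(40), np.uint8(34)), (np.int64(275), np.int64(46), np.uint8(65), np.uint8(16), np.uint8(19)), (np.int64(279), np.int64(93), np.uint8(192), np.uint8(99), np.uint8(94)), (np.int64(280), np.int64(65), np.uint8(131), np.uint8(66), np.uint8(57))]
148 [(np.int64(274), np.int64(48), np.uint8(82), np.uint8(33), np.uint8(34)), (np.int64(275), np.int64(54), np.uint8(70), np.uint8(16), np.uint8(15)), (np.int64(279), np.int64(46), np.uint8(138), np.uint8(92), np.uint8(86)), (np.int64(280), np.int64(70), np.uint8(109), np.uint8(39), np.uint8(37))]
149 [(np.int64(275), np.int64(67), np.uint8(86), np.uint8(17), np.uint8(19)), (np.int64(280), np.int64(134), np.uint8(183), np.uint8(49), np.uint8(46)), (np.int64(281), np.int64(94), np.uint8(131),
[... 5110 characters left out ...]
np.uint8(36), np.uint8(32)), (np.int64(198), np.int64(135), np.uint8(166), np.uint8(31), np.uint8(24)), (np.int64(199), np.int64(58), np.uint8(92), np.uint8(34), np.uint8(32))]
187 [(np.int64(192), np.int64(53), np.uint8(57), np.uint8(1), np.uint8(4)), (np.int64(193), np.int64(61), np.uint8(77), np.uint8(16), np.uint8(13)), (np.int64(194), np.int64(72), np.uint8(86), np.uint8(14), np.uint8(12)), (np.int64(195), np.int64(81), np.uint8(93), np.uint8(12), np.uint8(11)), (np.int64(196), np.int64(124), np.uint8(153), np.uint8(29), np.uint8(21)), (np.int64(197), np.int64(151), np.uint8(199), np.uint8(48), np.uint8(44)), (np.int64(198), np.int64(137), np.uint8(160), np.uint8(23), np.uint8(20))]
t10
```

View pics/mk.png

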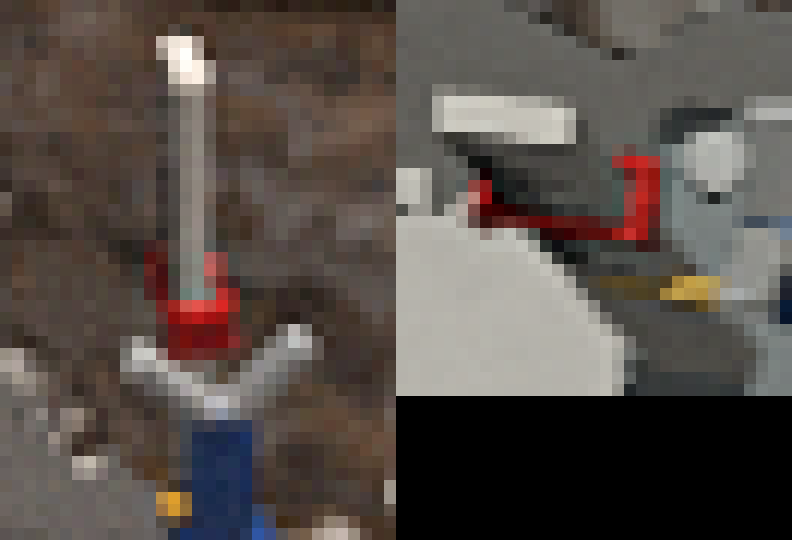

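```bash
cat > mk.py <<'E'
exec(open('fit.py').read().split('zb=')[0])
a=[.5629,.1577,-.1203]
c,s=np.cos(a[2]),np.sin(a[2]); R=np.array([[c,-s,0],[s,c,0],[0,0,1]]); o=np.array([a[0],a[1],0])
print('scaletop corners top cam')
for x in(-.004,.004):
  for y in(.082,.106): print(x,y,proj(top,R@[x,y,.227]+o)[0],proj(side,R@[x,y,.227]+o)[0])
for y in (.076,.079,.082):
  for z in (.155,.16,.165,.17,.175,.18): print(y,z,'side',proj(side,R@[-.006,y,z]+o)[0],proj(side,R@[.006,y,z]+o)[0],'top',proj(top,R@[-.006,y,z]+o)[0],proj(top,R@[.006,y,z]+o)[0],proj(top,R@[-.006,.109,z]+o)[0])
E
python3 mk.py
```

```text
scaletop corners top cam
-0.004 0.082 [192.3119 180.4293] [275.8186 132.0027]
-0.004 0.106 [180.7421 179.1129] [274.2227 128.0025]
0.004 0.082 [192.8744 176.6692] [278.8782 131.7009]
0.004 0.106 [181.3212 175.3552] [277.2329 127.7096]
0.076 0.155 side [276.1186 157.7691] [280.5592 157.2945] top [200.8813 189.0817] [201.6457 183.8413] [186.1398 187.4033]
0.076 0.16 side [276.0742 156.1138] [280.5261 155.6404] top [200.5053 188.6044] [201.2743 183.3381] [185.688  186.9175]
0.076 0.165 side [276.0296 154.4502] [280.4928 153.978 ] top [200.1254 188.1223] [200.8991 182.8297] [185.2314 186.4266]
0.076 0.17 side [275.9847 152.7782] [280.4593 152.3071] top [199.7415 187.6351] [200.52  182.316] [184.7701 185.9307]
0.076 0.175 side [275.9397 151.0977] [280.4256 150.6278] top [199.3535 187.1428] [200.1369 181.7969] [184.3039 185.4296]
0.076 0.18 side [275.8944 149.4086] [280.3918 148.94  ] top [198.9616 186.6454] [199.7499 181.2725] [183.8329 184.9232]
0.079 0.155 side [275.922  157.2251] [280.3538 156.7523] top [199.541  188.9291] [200.308 183.689] [186.1398 187.4033]
0.079 0.16 side [275.8772
[... 597 characters left out ...]
5.7262 156.6834] [280.1493 156.2123] top [198.2007 188.7765] [198.9704 183.5368] [186.1398 187.4033]
0.082 0.16 side [275.681  155.0322] [280.1152 154.5623] top [197.8109 188.2977] [198.5853 183.0321] [185.688  186.9175]
0.082 0.165 side [275.6355 153.3728] [280.081 152.904] top [197.417  187.8139] [198.1962 182.5221] [185.2314 186.4266]
0.082 0.17 side [275.5899 151.7049] [280.0466 151.2373] top [197.019  187.3252] [197.8031 182.0068] [184.7701 185.9307]
0.082 0.175 side [275.544  150.0286] [280.0121 149.5622] top [196.6169 186.8313] [197.4059 181.4862] [184.3039 185.4296]
0.082 0.18 side [275.4979 148.3437] [279.9774 147.8786] top [196.2105 186.3322] [197.0045 180.9601] [183.8329 184.9232]
```

```bash
python3 -m creep '[{"gripper":0,"translation":[0,0,4],"rot":[0,0,0]},{"gripper":0,"translation":[0,0,6],"rot":[0,0,0]},{"gripper":0,"translation":[0,0,8],"rot":[0,0,0]},{"gripper":0,"translation":[0,0,8],"rot":[0,0,0]},{"gripper":0,"translation":[0,0,8],"rot":[0,0,0]},{"gripper":0,"translation":[0,0,6],"rot":[0,0,0]},{"gripper":0,"translation":[0,0,3],"rot":[0,0,0]},{"gripper":0,"translation":[0,0,0],"rot":[0,0,0]},{"gripper":0,"translation":[0,0,0],"rot":[0,0,0]},{"gripper":0,"translation":[0,0,0],"rot":[0,0,0]}]'
cat > lk.py <<'E'
from h import *
import sys
t=sys.argv[1]
q=shot('side','s%s.png'%t);p=shot('top','t%s.png'%t)
b=q['image'][115:175,235:295];a=p['image'][165:225,175:235]
f=lambda i:cv2.resize(i,None,fx=6.6,fy=6.6,interpolation=cv2.INTER_CUBIC)
g=q['image'][115:170,255:300]
cv2.imwrite('pics/st%s.png'%t,cv2.cvtColor(np.hstack([f(b),f(a)]),cv2.COLOR_RGB2BGR))
cv2.imwrite('pics/n%s.png'%t,cv2.cvtColor(cv2.resize(g,None,fx=10,fy=10,interpolation=cv2.INTER_NEAREST),cv2.COLOR_RGB2BGR))
s=arm.state();w=2*np.arctan2(s['ee_rot'][1],s['ee_rot'][0]);print(s['tool_pos'],s['ee_rot'],(w+np.pi)%(2*np.pi)-np.pi,s['ft_force'],s['wrist_torque'],s['gripper_width'])
E
python3 lk.py 13
```

```text
time_s: 19.7
tool_pos: [0.4543, 0.1691, 0.1848]
ee_rot: [-0.681, 0.732, 0.0, -0.0]
ft_force: [1.6, 1.0, -4.9]
gripper_width: 0.011
[0.45426443 0.16907536 0.18474818] [-6.81092421e-01  7.32197261e-01  1.21379015e-04 -5.19923498e-04] -1.6430852345195275 [ 2.29264289  2.97687224 -4.54233115] [ 0.4177275  -0.30420338  0.1174066 ] 0.011157377621630282
```

View pics/st13.png

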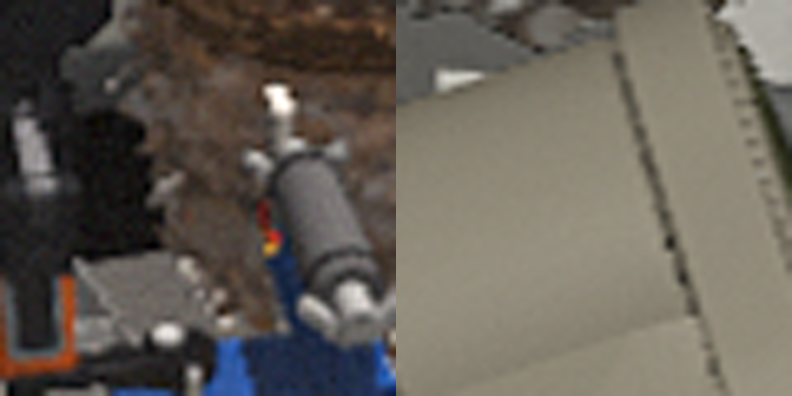

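View pics/n13.png

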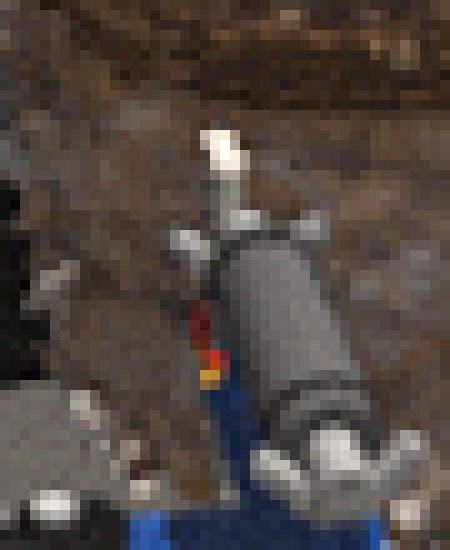

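```bash
python3 - <<'E'
import cv2
for n in('side0','s12','s13'):
    a=cv2.imread('pics/%s.png'%n)[...,::-1]
    print(n)
    for v in list(range(144,157))+([164,165,166,167,168,169] if n!='s13' else []): print(v,' '.join('%3d,%3d,%3d'%tuple(a[v,u]) for u in range(272,283)))
E
python3 ov.py 13 .5629 .1597 .2158 -.12
```

```text
side0
144  60, 50, 43  63, 54, 50  70, 60, 51  43, 39, 38  71, 67, 61 132,130,120 147,138,132  97, 92, 87  56, 51, 38  67, 54, 44  62, 47, 34
145  38, 34, 27  45, 39, 37  65, 35, 36  76, 45, 40  85, 75, 69 130,122,117 143,134,126  90, 92, 88  62, 57, 55  76, 68, 57  76, 65, 60
146  45, 38, 30  36, 36, 31  81, 19, 17  79, 33, 25  80, 74, 69 122,122,116 134,139,129 176, 97, 95 129, 68, 65  73, 74, 69  82, 75, 69
147  60, 47, 41  55, 56, 51  99, 40, 34  65, 16, 19  63, 66, 55 120,117,109 133,132,124 192, 99, 94 131, 66, 57  76, 72, 68  86, 80, 74
148  68, 56, 49  63, 58, 50  82, 33, 34  70, 16, 15  69, 61, 59 124,122,117 132,139,130 138, 92, 86 109, 39, 37  61, 38, 40  63, 62, 59
149  77, 66, 56  76, 75, 71  74, 38, 36  86, 17, 19  73, 63, 59 106,125,116 129,143,141 119,120,112 183, 49, 46 131, 37, 35  44, 43, 35
150  79, 68, 59  82, 77, 70  83, 74, 62 112, 37, 34 159, 38, 32 208, 86, 76 228, 84, 77 204, 70, 63 219, 39, 36 145, 44, 34  60, 55, 43
151  81, 71, 66  86, 78, 70  90, 83, 75  99, 52, 50 134, 14, 12 165, 27, 22 185, 26, 25 164, 17, 18 149, 20, 16  94, 43, 36  60, 54, 42
152  7
[... 5149 characters left out ...]
, 82, 84  98, 90, 91
152  80, 70, 71  89, 81, 75  80, 74, 74 188,144, 57 187,134, 52  80, 63, 59  18, 35, 57  47, 51, 52  49, 46, 44  77, 73, 72  92, 93, 88
153  81, 74, 67  87, 80, 69  81, 71, 67 134,102, 55 110, 84, 63  37, 49, 65  23, 38, 65  40, 43, 49  55, 48, 44  70, 68, 68  88, 84, 84
154  89, 80, 74  87, 77, 73  80, 74, 66  44, 52, 60  18, 37, 67  25, 35, 65  26, 45, 87  35, 48, 81  48, 50, 52  70, 65, 63  67, 64, 67
155  75, 66, 62  81, 77, 68  75, 66, 58  55, 55, 65  26, 41, 69  24, 38, 66  29, 48, 81  34, 46, 69  43, 40, 47  59, 55, 51  47, 43, 44
156  76, 63, 56  73, 60, 53  77, 64, 54  69, 60, 54  44, 49, 62  23, 39, 64  24, 36, 64  32, 42, 67  46, 45, 50  43, 37, 38  47, 44, 43
```

View pics/ov13.png

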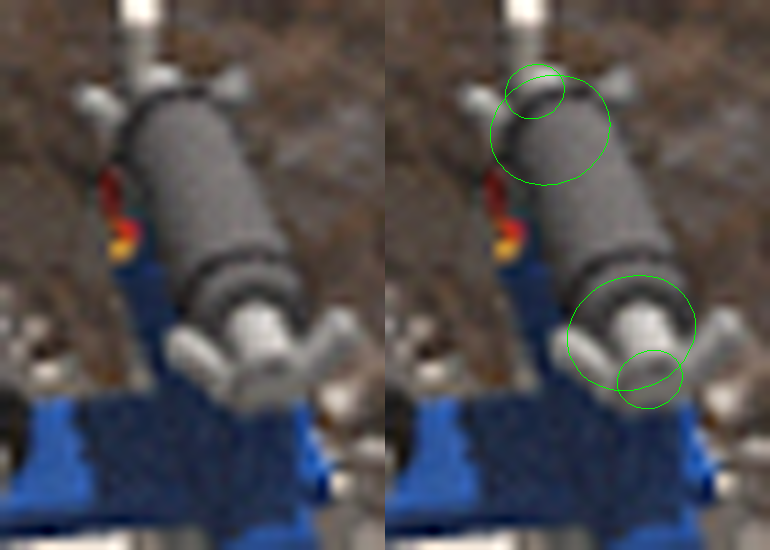

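```bash
python3 -m creep '[{"gripper":0,"translation":[0,0,2],"rot":[0,0,0]},{"gripper":0,"translation":[0,0,1],"rot":[0,0,0]},{"gripper":0,"translation":[0,0,0],"rot":[0,0,0]},{"gripper":0,"translation":[0,0,0],"rot":[0,0,0]},{"gripper":0,"translation":[0,0,0],"rot":[0,0,0]},{"gripper":0,"translation":[0,0,0],"rot":[0,0,0]},{"gripper":0,"translation":[0,0,0],"rot":[0,0,0]},{"gripper":0,"translation":[0,0,0],"rot":[0,0,0]},{"gripper":0,"translation":[0,0,0],"rot":[0,0,0]},{"gripper":0,"translation":[0,0,0],"rot":[0,0,0]}]'
python3 lk.py 14
python3 - <<'E'
import cv2
for n in('s13','s14'):
    a=cv2.imread('pics/%s.png'%n)[...,::-1]
    print(n)
    for v in list(range(144,156)): print(v,' '.join('%3d,%3d,%3d'%tuple(a[v,u]) for u in range(272,280)))
a=cv2.imread('pics/s12.png')[...,::-1]
for v in list(range(158,170)): print(v,' '.join('%3d,%3d,%3d'%tuple(a[v,u]) for u in range(272,280)))
E
```

```text
time_s: 21.1
tool_pos: [0.4543, 0.1691, 0.1876]
ee_rot: [-0.681, 0.732, 0.0, -0.001]
ft_force: [2.2, 2.3, -5.7]
gripper_width: 0.0114
[0.4542695  0.16908375 0.18761896] [-6.81069635e-01  7.32218404e-01  3.45112077e-05 -6.00951620e-04] -1.643147402362918 [ 2.02330236  2.80097928 -7.06556701] [ 0.55433802 -0.43495998  0.0641994 ] 0.01113352256970578
s13
144  54, 46, 43  71, 64, 57  67, 59, 51  38, 35, 34  33, 30, 34  50, 50, 51  70, 69, 66  87, 81, 82
145  51, 46, 43  46, 41, 37  64, 34, 31  77, 49, 43  57, 47, 47  45, 44, 43  63, 59, 63  83, 80, 81
146  51, 43, 37  38, 37, 34  85, 25, 25  82, 37, 34  60, 54, 50  51, 44, 48  57, 58, 55  77, 71, 76
147  61, 49, 40  59, 55, 52  93, 37, 30  65, 21, 21  57, 58, 55  50, 50, 46  51, 48, 45  72, 68, 72
148  68, 59, 52  61, 61, 59  86, 34, 31  85, 33, 31  59, 52, 50  47, 50, 51  46, 47, 46  68, 62, 63
149  75, 69, 61  79, 75, 68  78, 51, 33  95, 36, 22  75, 67, 66  37, 51, 60  45, 45, 48  56, 57, 54
150  80, 69, 66  84, 77, 74  94, 80, 62 132, 59, 32 183, 49, 41 101, 35, 51  34, 43, 54  55, 55, 51
151  81, 72, 63  83, 76, 69  86, 78, 72 100, 5
[... 2157 characters left out ...]

163  90, 79, 69  80, 59, 46  79, 59, 42  74, 55, 41  71, 59, 59  53, 54, 53  52, 50, 47  62, 64, 61
164  97, 93, 86  89, 69, 61  76, 55, 44  86, 65, 37  83, 75, 64  67, 65, 68  52, 49, 49  64, 57, 60
165 109,105,101 102, 95, 92 101, 93, 93  86, 72, 50  67, 59, 42  44, 47, 64  46, 50, 57  51, 50, 53
166 108,101, 96 106,105,101  98, 98, 98 189,143, 71 227,165, 56 129, 91, 46  41, 48, 54  53, 52, 53
167 105,102, 96 109,103,101 101, 99,101 155,117, 65 210,154, 49 147,111, 61  39, 44, 54  46, 47, 51
168 103, 97, 92 109,104, 96 112,107,106  94, 86, 80  97, 78, 60  70, 59, 58  27, 38, 66  38, 43, 52
169 103, 99, 98 102,100, 93 110,102, 97  89, 89, 89  40, 49, 70  18, 33, 58  19, 36, 71  42, 52, 81
```

View pics/n14.png

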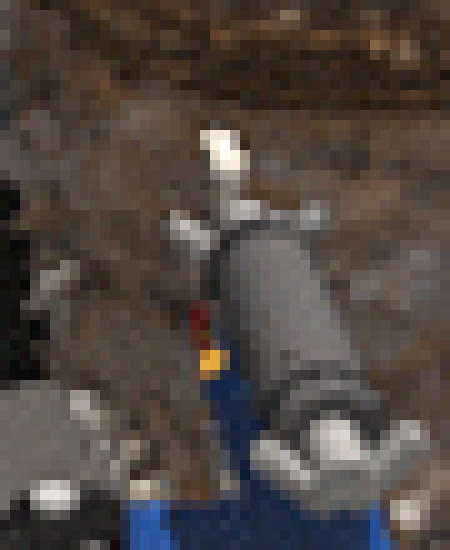

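```bash
cat > rend.py <<'E'
exec(open('fit.py').read().split('zb=')[0])
from scipy.optimize import differential_evolution
a=[.5629,.1577,-.1203]
c,s=np.cos(a[2]),np.sin(a[2]); R=np.array([[c,-s,0],[s,c,0],[0,0,1]]); o=np.array([a[0],a[1],0])
def red(fn): 
    h=cv2.imread(fn).astype(float); r=h[...,2]-np.maximum(h[...,0],h[...,1]); return np.clip(r-12,0,None)
N=5
def rays(cam,box):
    u0,v0,u1,v1=box; off=(np.arange(N)+.5)/N-.5
    us=(np.arange(u0,u1)[:,None]+off).ravel(); vs=(np.arange(v0,v1)[:,None]+off).ravel()
    U,V=np.meshgrid(us,vs); K=np.linalg.inv(np.array(cam['intrinsics'])); d=np.stack([U,V,np.ones_like(U)],-1)@K.T
    T=np.array(cam['T']); d=d@T[:3,:3].T; oo=R.T@(T[:3,3]-o); return oo,(d@R).reshape(-1,3),(v1-v0,u1-u0)
B={'side':(272,143,283,154),'top':(182,178,202,190)}
img={'side':(red('pics/side0.png')+0)[143:154,272:283],'top':red('pics/top0.png')[178:190,182:202]}
RY={'side':rays(side,B['side']),'top':rays(top,B['top'])}
def hit(oo,d,lo,hi):
    with np.errstate(divide='ignore'):
        t1=(lo-oo)/d; t2=(hi-oo)/d
    tn=np.minimum(t1,t2); tf=np.maximum(t1,t2); ax=tn.argmax(1); n=tn.max(1); f=tf.min(1)
    n=np.where(n<=f,n,np.inf); return n,ax
def render(p,k):
    zm,hl,zoff,hb,yl,xf,xr,tb,Lt,Ld,du,dv=p
    oo,d,sh=RY[k]; 
    boxes=[((-xf,.094-yl,zm-hl/2),(-.004,.094+yl,zm+hl/2),'l'),
     ((-xf,.094-yl,zm+zoff-hb/2),(xr,.094-yl+tb,zm+zoff+hb/2),'b'),((-xf,.094+yl-tb,zm+zoff-hb/2),(xr,.094+yl,zm+zoff+hb/2),'b'),
     ((-.004,.082,0),(.004,.106,.227),'s')]
    best=np.full(len(d),np.inf); col=np.zeros(len(d))
    sft=np.array([du,dv]) # lateral shifts in stand frame per camera approximated by pixel shift for side only
    for lo,hi,t in boxes:
        n,ax=hit(oo,d,np.array(lo),np.array(hi)); m=n<best; best[m]=n[m]
        if t=='s': cc=np.zeros(m.sum())
        elif t=='l': cc=np.full(m.sum(),Ld)
        else: cc=np.where(ax[m]==2,Lt,Ld)
        col[m]=cc
    im=col.reshape(sh[0],N,sh[1],N).mean((1,3)); 
    if k=='side': im=cv2.warpAffine(im,np.float64([[1,0,du],[0,1,dv]]),(sh[1],sh[0]))
    else: im=cv2.warpAffine(im,np.float64([[1,0,0],[0,1,0]]),(sh[1],sh[0]))
    return cv2.GaussianBlur(im,(3,3),.45)
def cost(p): return sum(np.abs(render(p,k)-img[k]).sum() for k in('side','top'))
bd=[(.158,.182),(.0025,.0035),(-.006,.006),(.003,.014),(.0145,.0185),(.005,.010),(.003,.010),(.001,.006),(100,200),(50,110),(-.6,.6),(-.4,.4)]
if __name__=='__main__':
  for name,mod in (('free',{}),('centred',{2:(-1e-6,1e-6)}),('box same height',{2:(-1e-6,1e-6),1:(.003,.012)})):
    b=[mod.get(i,v) for i,v in enumerate(bd)]
    r=differential_evolution(cost,b,seed=1,maxiter=60,popsize=8,tol=1e-4); print(name,r.fun,r.x.round(4),sum(i.sum() for i in img.values()))
    if name!='box same height': print(render(r.x,'side').round(0).astype(int)); 
  print(img['side'].astype(int))
E
time python3 rend.py
```

```text
free 2447.8325526591298 [  0.1679   0.0026   0.003    0.0094   0.0154   0.0056   0.0084   0.0051
 140.4336  90.3982   0.039   -0.0055] 6937.0
[[  0   0   0   0   0   0   0   0   0   0   0]
 [  0   0   2   1   0   0   0   1   0   0   0]
 [  0   3  31  18   2   0   1  14   2   0   0]
 [  0   4  51  36   4   0   2  25   3   0   0]
 [  0   4  47  36   4   0   1  16   2   0   0]
 [  0   3  35  38   4   0   1  15   5   2   0]
 [  0   1  17  57  14   8   9  21  51  29   5]
 [  0   0   6  63 103  96 104 110 107  63  11]
 [  0   0   3  37  87  91  92  93  90  55  10]
 [  0   0   1  13  78  90  89  89  86  56  10]
 [  0   0   0   6  63  87  79  74  63  44   8]]
centred 2622.26611036225 [  0.1704   0.0029  -0.       0.0088   0.0154   0.0057   0.0084   0.0059
 148.5544  81.7298   0.0049   0.0005] 6937.0
[[  0   0   0   0   0   0   0   0   0   0   0]
 [  0   0   1   0   0   0   0   1   0   0   0]
 [  0   1  18   8   1   0   1  11   1   0   0]
 [  0   5  58  34   2   0   2  29   2   0   0]
 [  0   4  46  33   3   0   1  15   1   0   0]
 [  0   3  42  51   4   0   1  14   5   1   0]
 [  0   1  23  
[... 234 characters left out ...]
ht 2616.7254849034166 [  0.1699   0.0035  -0.       0.0098   0.0154   0.0057   0.0085   0.0059
 148.7939  74.7896   0.041    0.0029] 6937.0
[[  0   0   0   0   0   0   0   0   2   2   5]
 [  0   0   0   0   0   0   0   0   0   1   3]
 [  0   0  17  19   0   0   0   0   0   0   0]
 [  0   0  50  34   0   0   0  67  49   0   0]
 [  1   0  47  34   0   0   0  81  53   0   0]
 [  0   0  36  42   0   0   0  34  58   9   0]
 [  0   0  24  55   0   0   0   0 122  82   0]
 [  0   0   0  63 109 110 132 122 168  89   0]
 [  0   0   0  35 108 126 147 134 117  39   0]
 [  0   0   0   9  59  82  64  58  73  46  11]
 [  0   0   0  12  61  87  68  70  86  74  24]]
real	2m48.568s
user	2m48.812s
sys	0m0.168s
```

```bash
python3 -m creep '[{"gripper":0,"translation":[0,0,-2],"rot":[0,0,0]},{"gripper":0,"translation":[0,0,0],"rot":[0,0,0]},{"gripper":0,"translation":[0,0,0],"rot":[0,0,0]},{"gripper":0,"translation":[-0.2,-5,0],"rot":[0,0,0.1]},{"gripper":0,"translation":[0.4,-5,0],"rot":[0,0,0.1]},{"gripper":0,"translation":[0.9,-4.9,0],"rot":[0,0,0.1]},{"gripper":0,"translation":[1.3,-4.8,0],"rot":[0,0,0.1]},{"gripper":0,"translation":[0,0,0],"rot":[0,0,0]},{"gripper":0,"translation":[0,0,0],"rot":[0,0,0]},{"gripper":0,"translation":[0,0,0],"rot":[0,0,0]}]'
cat > st.py <<'E'
from h import *
s=arm.state();w=2*np.arctan2(s['ee_rot'][1],s['ee_rot'][0]);w=(w+np.pi)%(2*np.pi)-np.pi
t=s['tool_pos'];d=np.array(t[:2])-[.5033,.1649]
print('z',t[2],'jaw',w,'phi_jaw',w+np.pi/2,'phi_pos',np.arctan2(-d[1],-d[0]),'r',np.hypot(*d),'quat',np.round(s['ee_rot'],4),'F',np.round(s['ft_force'],1),'M',np.round(s['wrist_torque'],2),s['gripper_width'],np.round(s['joint_positions'],2))
E
python3 st.py
```

```text
time_s: 22.55
tool_pos: [0.4571, 0.1487, 0.1856]
ee_rot: [0.815, -0.58, 0.001, 0.0]
ft_force: [2.8, 1.8, -5.5]
gripper_width: 0.0119
z 0.18556655091940713 jaw -1.2365717053695877 phi_jaw 0.33422462142530884 phi_pos 0.3380057928153935 r 0.04893023952135133 quat [ 8.149e-01 -5.796e-01  5.000e-04  5.000e-04] F [ 2.8  1.8 -5.5] M [ 0.36 -0.39  0.15] 0.011905699642720662 [-1.07  0.11  0.74  1.85 -0.08  1.21 -1.54]
```

```bash
python3 -m creep '[{"gripper":0,"translation":[1.9,-4.6,0],"rot":[0,0,0.1]},{"gripper":0,"translation":[2.3,-4.4,0],"rot":[0,0,0.1]},{"gripper":0,"translation":[2.7,-4.1,0],"rot":[0,0,0.1]},{"gripper":0,"translation":[3.1,-3.8,0],"rot":[0,0,0.1]},{"gripper":0,"translation":[3.5,-3.5,0],"rot":[0,0,0.1]},{"gripper":0,"translation":[3.8,-3.1,0],"rot":[0,0,0.1]},{"gripper":0,"translation":[0,0,0],"rot":[0,0,0]},{"gripper":0,"translation":[0,0,0],"rot":[0,0,0]},{"gripper":0,"translation":[0,0,0],"rot":[0,0,0]},{"gripper":0,"translation":[0,0,0],"rot":[0,0,0]}]'
python3 st.py; python3 lk.py 15
```

```text
time_s: 23.8
tool_pos: [0.4753, 0.1245, 0.1855]
ee_rot: [0.95, -0.311, 0.001, 0.001]
ft_force: [3.5, 1.6, -5.6]
gripper_width: 0.0112
z 0.18554919734232272 jaw -0.6323361655460924 phi_jaw 0.9384601612488042 phi_pos 0.9644983771269257 r 0.049148088243359395 quat [ 9.504e-01 -3.109e-01  1.400e-03  6.000e-04] F [ 3.5  1.6 -5.6] M [ 0.24 -0.53 -0.  ] 0.011217667375621932 [-0.97  0.14  0.72  1.82 -0.09  1.22 -0.86]
[0.47531745 0.12451893 0.18558231] [ 9.50496495e-01 -3.10731896e-01  1.35201684e-03  5.22223442e-04] -0.6319265857190546 [ 2.96111406  1.97355454 -5.20459588] [ 0.23051164 -0.51011199  0.00133122] 0.011436219459759771
```

View pics/st15.png

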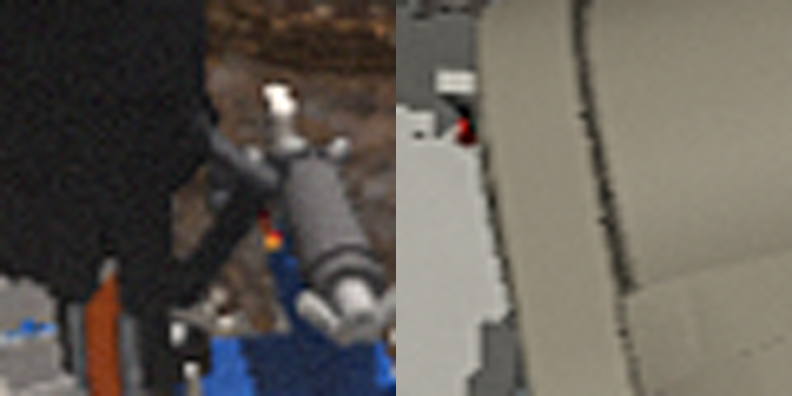

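```bash
python3 -m creep '[{"gripper":0,"translation":[2.0,-1.4,0],"rot":[0,0,0.05]},{"gripper":0,"translation":[2.1,-1.3,0],"rot":[0,0,0.05]},{"gripper":0,"translation":[2.1,-1.2,0],"rot":[0,0,0.05]},{"gripper":0,"translation":[0,0,0],"rot":[0,0,0]},{"gripper":0,"translation":[0,0,0],"rot":[0,0,0]},{"gripper":0,"translation":[0,0,0],"rot":[0,0,0]},{"gripper":0,"translation":[0,0,0],"rot":[0,0,0]},{"gripper":0,"translation":[0,0,0],"rot":[0,0,0]},{"gripper":0,"translation":[0,0,0],"rot":[0,0,0]},{"gripper":0,"translation":[0,0,0],"rot":[0,0,0]}]'
python3 st.py
```

```text
time_s: 25.15
tool_pos: [0.4812, 0.1208, 0.1854]
ee_rot: [0.971, -0.24, 0.001, -0.0]
ft_force: [2.5, 1.9, -5.3]
gripper_width: 0.0114
z 0.18540038026776398 jaw -0.48476236147703755 phi_jaw 1.086033965317859 phi_pos 1.1056398383123875 r 0.04930170189182891 quat [ 9.708e-01 -2.400e-01  9.000e-04 -0.000e+00] F [ 2.5  1.9 -5.3] M [ 0.31 -0.4  -0.66] 0.011397467278973518 [-0.95  0.15  0.71  1.81 -0.1   1.22 -0.7 ]
```

```bash
python3 -m creep '[{"gripper":0,"translation":[1.8,-1,0],"rot":[0,0,0.04]},{"gripper":0,"translation":[1.8,-1,0],"rot":[0,0,0.04]},{"gripper":0,"translation":[1.8,-1,0],"rot":[0,0,0.04]},{"gripper":0,"translation":[1.8,-1,0],"rot":[0,0,0.03]},{"gripper":0,"translation":[1.2,-0.6,0],"rot":[0,0,0.02]},{"gripper":0,"translation":[1.2,-0.6,0],"rot":[0,0,0.02]},{"gripper":0,"translation":[1.2,-0.6,0],"rot":[0,0,0.02]},{"gripper":0,"translation":[1.2,-0.6,0],"rot":[0,0,0.02]},{"gripper":0,"translation":[1.2,-0.6,0],"rot":[0,0,0.02]},{"gripper":0,"translation":[1.2,-0.6,0],"rot":[0,0,0.02]}]'
python3 st.py; python3 lk.py 16
```

```text
time_s: 26.4
tool_pos: [0.4823, 0.1203, 0.1808]
ee_rot: [0.992, -0.127, -0.017, -0.008]
ft_force: [-7.0, 10.3, -4.4]
gripper_width: 0.0117
z 0.1807981718919352 jaw -0.2545096925711312 phi_jaw 1.3162866342237654 phi_pos 1.1301657251387933 r 0.049283918000312295 quat [ 0.9917 -0.1269 -0.017  -0.0078] F [-7.  10.3 -4.4] M [ 0.58 -0.19 -6.44] 0.01172733351905803 [-0.9   0.18  0.69  1.79 -0.15  1.24 -0.42]
[0.48228373 0.12031937 0.18074642] [ 0.99172489 -0.12701062 -0.01699133 -0.00783241] -0.25475403699283694 [-6.94896092 10.26501956 -4.2860727 ] [ 0.61455025 -0.28830441 -6.38843692] 0.01127569399595538
```

View pics/n16.png

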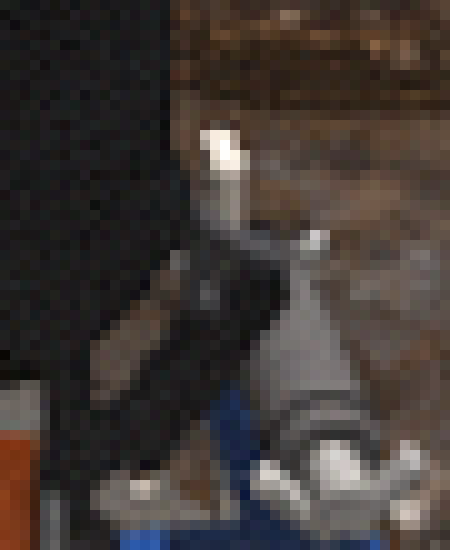

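View pics/s16.png

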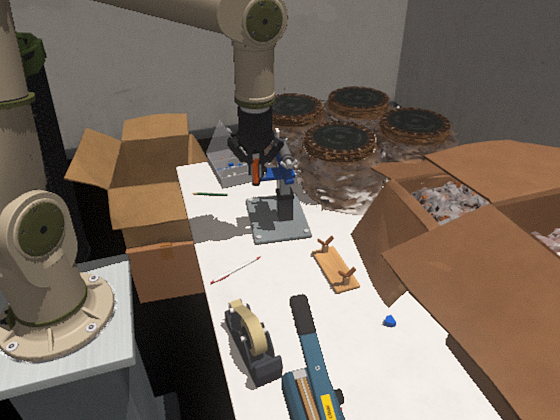

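```bash
python3 -m creep '[{"gripper":0,"translation":[0,0,1],"rot":[0.004,-0.007,-0.03]},{"gripper":0,"translation":[0,0,1],"rot":[0.004,-0.007,-0.03]},{"gripper":0,"translation":[0,0,1],"rot":[0.004,-0.006,-0.03]},{"gripper":0,"translation":[0,0,0.5],"rot":[0.004,-0.006,-0.03]},{"gripper":0,"translation":[0,0,0.5],"rot":[0,-0.004,-0.03]},{"gripper":0,"translation":[0,0,0],"rot":[0,0,0]},{"gripper":0,"translation":[0,0,0],"rot":[0,0,0]},{"gripper":0,"translation":[0,0,0],"rot":[0,0,0]},{"gripper":0,"translation":[0,0,0],"rot":[0,0,0]},{"gripper":0,"translation":[0,0,0],"rot":[0,0,0]}]'
python3 st.py
```

```text
time_s: 27.75
tool_pos: [0.4823, 0.1235, 0.1838]
ee_rot: [0.977, -0.212, -0.003, -0.023]
ft_force: [1.4, 4.2, -5.6]
gripper_width: 0.0114
z 0.18382270158416222 jaw -0.4274844487254654 phi_jaw 1.1433118780694311 phi_pos 1.1015598939043771 r 0.04643903906740558 quat [ 0.977  -0.2121 -0.0031 -0.0228] F [ 1.4  4.2 -5.6] M [-0.03 -0.54 -1.4 ] 0.011429411618364386 [-0.92  0.14  0.71  1.82 -0.15  1.2  -0.6 ]
```

```bash
python3 -m creep '[{"gripper":0,"translation":[0,-0.7,0.5],"rot":[-0.012,-0.003,-0.01]},{"gripper":0,"translation":[0,-0.7,0.5],"rot":[-0.012,0,-0.01]},{"gripper":0,"translation":[0,-0.7,0.3],"rot":[-0.012,0,0]},{"gripper":0,"translation":[0,-0.6,0.2],"rot":[-0.010,0,0]},{"gripper":0,"translation":[0,0,0],"rot":[0,0,0]},{"gripper":0,"translation":[0,0,0],"rot":[0,0,0]},{"gripper":0,"translation":[0,0,0],"rot":[0,0,0]},{"gripper":0,"translation":[0,0,0],"rot":[0,0,0]},{"gripper":0,"translation":[0,0,0],"rot":[0,0,0]},{"gripper":0,"translation":[0,0,0],"rot":[0,0,0]}]'
python3 st.py; python3 lk.py 17
python3 - <<'E'
import cv2
for n in('s13','s14','s15','s17'):
    a=cv2.imread('pics/%s.png'%n)[...,::-1]
    print(n)
    for v in list(range(145,156)): print(v,' '.join('%3d,%3d,%3d'%tuple(a[v,u]) for u in range(273,278)))
E
```

```text
time_s: 29.0
tool_pos: [0.4823, 0.1226, 0.1852]
ee_rot: [0.975, -0.222, 0.004, -0.002]
ft_force: [3.0, 3.3, -7.9]
gripper_width: 0.0114
z 0.1852200338669632 jaw -0.4477436336132232 phi_jaw 1.1230526931816733 phi_pos 1.1095960216216343 r 0.0472354688814688 quat [ 0.975  -0.222   0.0035 -0.0022] F [ 3.   3.3 -7.9] M [ 1.28 -0.52 -1.16] 0.011406483680016089 [-0.95  0.15  0.7   1.81 -0.1   1.21 -0.66]
[0.482263   0.12255939 0.18518687] [ 0.97503424 -0.22201648  0.00348914 -0.00217657] -0.44776799942266443 [ 1.87935723  2.06978641 -7.33185027] [ 1.28460802 -0.4920116  -1.10092878] 0.01140930332887452
s13
145  46, 41, 37  64, 34, 31  77, 49, 43  57, 47, 47  45, 44, 43
146  38, 37, 34  85, 25, 25  82, 37, 34  60, 54, 50  51, 44, 48
147  59, 55, 52  93, 37, 30  65, 21, 21  57, 58, 55  50, 50, 46
148  61, 61, 59  86, 34, 31  85, 33, 31  59, 52, 50  47, 50, 51
149  79, 75, 68  78, 51, 33  95, 36, 22  75, 67, 66  37, 51, 60
150  84, 77, 74  94, 80, 62 132, 59, 32 183, 49, 41 101, 35, 51
151  83, 76, 69  86, 78, 72 100, 59, 39 183, 65, 23 119, 52, 58
152  89, 81, 75  80, 74, 74 188,144, 57 187,1
[... 1634 characters left out ...]
  36, 32, 32  29, 27, 28  31, 27, 30  22, 21, 14  30, 24, 25
146  32, 29, 29  24, 24, 26  27, 26, 30  29, 25, 24  27, 25, 24
147  31, 29, 30  22, 26, 22  31, 34, 35  33, 27, 30  27, 26, 29
148  27, 25, 26  33, 30, 31  28, 25, 24  27, 26, 28  31, 32, 30
149  35, 35, 35  31, 34, 31  21, 29, 30  23, 32, 37  26, 36, 44
150  27, 24, 29  16, 20, 27  43, 25, 22 160, 27, 30 109, 33, 58
151  29, 30, 31  21, 24, 30  42, 22, 23 174, 61, 23 127, 57, 60
152  22, 19, 24  58, 49, 47 199,146, 60 190,134, 47  82, 64, 58
153  42, 37, 41  71, 62, 60 147,112, 64 109, 88, 60  37, 45, 64
154  68, 64, 62  85, 80, 72  48, 53, 63  16, 33, 65  20, 39, 65
155  82, 68, 66  83, 72, 66  56, 57, 70  23, 35, 63  27, 37, 65
```

View pics/n17.png

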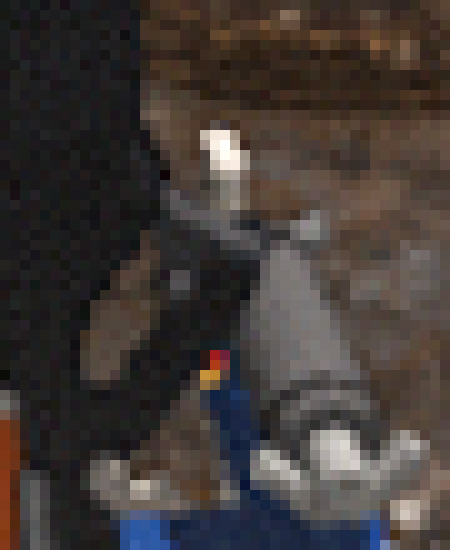

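```bash
python3 -m creep '[{"gripper":0,"translation":[0,0,0.8],"rot":[0,0,0]},{"gripper":0,"translation":[0.3,-0.2,0],"rot":[0,0,0.01]},{"gripper":0,"translation":[0,0,0],"rot":[0,0,0]},{"gripper":0,"translation":[0,0,0],"rot":[0,0,0]},{"gripper":0,"translation":[0,0,0],"rot":[0,0,0]},{"gripper":0,"translation":[0,0,0],"rot":[0,0,0]},{"gripper":0,"translation":[0,0,0],"rot":[0,0,0]},{"gripper":0,"translation":[0,0,0],"rot":[0,0,0]},{"gripper":0,"translation":[0,0,0],"rot":[0,0,0]},{"gripper":0,"translation":[0,0,0],"rot":[0,0,0]}]'
python3 st.py; python3 lk.py 18
python3 - <<'E'
import cv2
for n in('s18',):
    a=cv2.imread('pics/%s.png'%n)[...,::-1]
    for v in list(range(149,156)): print(v,' '.join('%3d,%3d,%3d'%tuple(a[v,u]) for u in range(273,278)))
a=cv2.imread('pics/s18.png'); cv2.imwrite('pics/s18z.png',cv2.resize(a[120:210,220:320],None,fx=6,fy=6,interpolation=cv2.INTER_CUBIC))
E
```

```text
time_s: 30.35
tool_pos: [0.4823, 0.1226, 0.1861]
ee_rot: [0.976, -0.217, 0.003, -0.002]
ft_force: [2.1, 3.7, -7.3]
gripper_width: 0.0113
z 0.18610346329888744 jaw -0.4376425696660573 phi_jaw 1.1331537571288393 phi_pos 1.1112316095307362 r 0.04724622600270398 quat [ 0.9761 -0.2171  0.0032 -0.0024] F [ 2.1  3.7 -7.3] M [ 1.33 -0.38 -1.33] 0.01133022948537998 [-0.95  0.14  0.7   1.81 -0.1   1.21 -0.65]
[0.48233959 0.12256864 0.18610629] [ 0.97614448 -0.21708551  0.00315871 -0.00242212] -0.4376590950596979 [ 2.3765269   3.48974086 -6.76581271] [ 1.26348577 -0.41930453 -1.36520854] 0.011210650598141768
149  33, 31, 30  22, 23, 27  12, 21, 21  32, 41, 45  29, 36, 48
150  26, 26, 28  19, 23, 22  73, 38, 29 171, 44, 41 106, 33, 55
151  22, 23, 28  14, 16, 21 178,114, 42 232,133, 40 133, 69, 54
152  20, 24, 25  56, 52, 49 145,102, 46 158,115, 60  87, 66, 69
153  55, 50, 44  78, 69, 61  75, 62, 50  45, 54, 62  24, 35, 62
154  74, 69, 63  84, 73, 69  55, 53, 62  18, 32, 62  25, 37, 62
155  81, 69, 66  84, 74, 62  55, 54, 59  28, 41, 65  25, 38, 67
```

View pics/s18z.png

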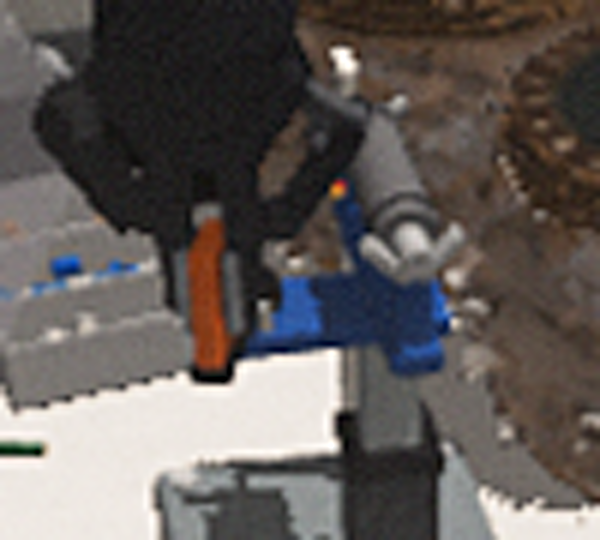

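View pics/t18.png

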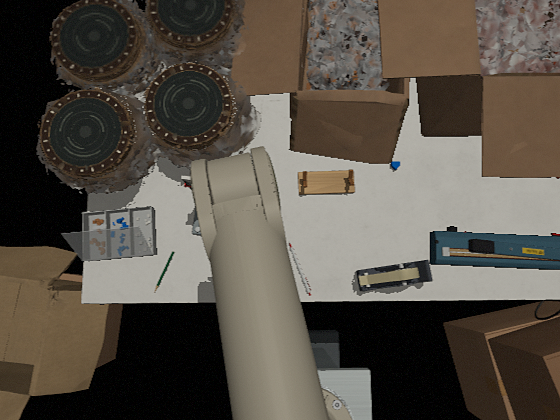

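```bash
python3 -c "
from plant import arm
print(arm.finish_job())"; python3 st.py
```

```text
the job is handed in; nothing more can be done
None
the job is handed in; nothing more can be done
```

The roller is in the stand's two V notches. The leg is raised to my estimate of the red marker's height, and the lever is swung against its closed stop. I handed the job in at about 30.5 s, still gripping the tab.

**Last checks**
- **Roller:** the final side picture shows its near journal in the near notch. The gripper hides the far end in that picture, but both ends looked seated after the lift.
- **Pointer height:** the final picture matches one taken with the pointer about 169.6 mm above the table. I put the marker at 168 to 171 mm. My estimates disagreed by 2–3 mm because the marker covers only a few pixels, so this is the least certain result.
- **Lever:** the jaws stand at about 1.25 rad of lever angle, a little past the 1.2 rad stop. A steady counter-moment of about 1.3 N m says the lever is against the stop.
- **Bystanders:** the tape dispenser, pen, pencil and blue piece show no visible movement in the last top picture.

**What went wrong:** I pushed too far at the stop. The wrist moment reached about 6.4 N m, and the tool tilted and sank about 4.6 mm (measured at the fingertips). I took that back and brought the pointer up to the marker again. So the leg dipped for a few seconds around when the lever closed, when it should have stayed at height.

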